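Seat three sample cells in the conditioner and shut its flap

TASK

The clear front flap of the white sample conditioner was left ajar and the three sample cells inside are standing out of place. Pull the flap down until it lies fully open, slide the cells, without lifting them out of the bay, into an even, square row (one cell on each blue lane line, its back against the back wall of the bay), then push the flap up and fully shut. Keep the cells standing, and do not shift or knock over the other things on the bench.

Things in the scene. Friction and masses are not known exactly. Their poses are not given: they have to be found in the camera images.
- machine: White bench instrument, fixed, 430 mm deep (x), 300 mm wide (y). Origin: on the bench straight below the middle of the flap's hinge line. x points from its front into the machine, y along the hinge, z up. It faces roughly to the robot's right: its x axis lies within 15 degrees of world +y.
- bay (a point): Bay where the cells stand: point on the middle of its steel floor, 60 mm above the bench, 70 mm behind the hinge line. Floor from machine x = 6 to 135 mm; 284 mm clear between two side cheeks only 30 mm high; open above once the flap is down. Three blue lane lines, 6 mm wide, run along x on the floor and up the back wall at machine y = -80, 0, +80 mm.
- housing_top (a point): Middle of the top front edge of the housing behind the bay, 170 mm above the bench, 135 mm behind the hinge line. Below it is the upright back wall of the bay. The housing's flat top runs back to machine x = 270 mm; behind that a control head 250 mm high runs to x = 420 mm.
- flap (a joint): Angle of the bottom-hinged flap: 0 = fully shut, leaning back 45 degrees towards the housing; 0.785 = upright; 2.356 (its stop) = fully open, level, out over the bench in front of the machine. Stiff friction hinge: it stays at any angle; moving it takes about 1 to 5 N at the bar.
- flap_hinge (a point): Middle of the hinge line, 60 mm above the bench, at the front edge of the bay. The flap is a clear panel, 10 mm thick, 276 mm wide, 10 to 165 mm from the hinge, 0.4 kg; two 10 mm wide arms, 75 mm either side of the middle, carry the grip bar beyond it, leaving a 34 mm gap between panel and bar.
- flap_bar (a point): Centre of the flap's blue grip bar: round, 12 mm thick, 160 mm long, parallel to the hinge, 205 mm from it in the plane of the flap. Open, it lies 60 mm above the bench; shut, 205 mm above the bench and 145 mm behind the hinge line, 29 mm clear above the housing's top.
- cell1: Sample cell 1: square aluminium block with a black cap, 30 x 30 mm, 50 mm tall, 0.08 to 0.17 kg, loose, standing in the bay up to 10 mm beside the lane at machine y = 80 mm and turned up to 0.2 rad, centre 62 to 95 mm behind the hinge line (home: 120 mm). Too far forward, it stops the flap from shutting. Origin: centre of its underside; x, y along its sides, x pointing into the machine.
- cell2: Sample cell 2: square aluminium block with a black cap, 30 x 30 mm, 50 mm tall, 0.08 to 0.17 kg, loose, standing in the bay up to 10 mm beside the lane at machine y = 0 mm and turned up to 0.2 rad, centre 62 to 95 mm behind the hinge line (home: 120 mm). Too far forward, it stops the flap from shutting. Origin: centre of its underside; x, y along its sides, x pointing into the machine.
- cell3: Sample cell 3: square aluminium block with a black cap, 30 x 30 mm, 50 mm tall, 0.08 to 0.17 kg, loose, standing in the bay up to 10 mm beside the lane at machine y = -80 mm and turned up to 0.2 rad, centre 62 to 95 mm behind the hinge line (home: 120 mm). Too far forward, it stops the flap from shutting. Origin: centre of its underside; x, y along its sides, x pointing into the machine.
- slot1 (a point): Where the middle of a cell's underside belongs: on the lane line at machine y = -80 mm, on the bay floor, 15 mm in front of the back wall (a cell there touches the wall). Any cell may take it.
- slot2 (a point): Where the middle of a cell's underside belongs: on the lane line at machine y = 0 mm, on the bay floor, 15 mm in front of the back wall (a cell there touches the wall). Any cell may take it.
- slot3 (a point): Where the middle of a cell's underside belongs: on the lane line at machine y = 80 mm, on the bay floor, 15 mm in front of the back wall (a cell there touches the wall). Any cell may take it.
- bulb: Bystander, leave alone. Orange rubber pipette bulb, 58 mm wide, 75 mm tall, standing loose on the housing's top behind the flap. Origin: centre of its underside.
- amber_bottle: Bystander, leave alone. Amber bottle, 56 mm wide, 120 mm tall, loose on the bench beside the flap on the side away from the robot. Origin: centre of its underside.
- beaker: Bystander, leave alone. Open glass beaker, 60 mm wide, 75 mm tall, loose on the bench just beyond the robot-side corner of the opened flap. Origin: centre of its underside.
- spatula: Bystander, leave alone. Spatula, 170 mm long, lying loose on the bench in front of where the flap comes down. Origin: on its underside, x along its length.
- wash_bottle: Bystander, leave alone. White plastic bottle with red cap, 64 mm wide, 170 mm tall, loose on the right. Origin: centre of its underside.
- dish: Bystander, leave alone. White ceramic dish, 90 mm wide, 30 mm tall, loose on the right. Origin: centre of its underside.
- timer: Bystander, leave alone. Grey box, 60 x 80 x 25 mm, loose on the right. Origin: centre of its underside.

How it is judged:
By the outcome, as a careful person would: the job done as asked, in the order asked, and still so for the second after the job is handed in, with the robot touching nothing.
It also fails if it takes over 72 s, if anything falls off the work surface, if the arm or the gripper's body presses on something with over 40 N, if the wrist force passes 120 N, or if a joint passes its speed limit or range.

ROBOT

A 7-joint arm with a two-finger parallel gripper is mounted at the origin on the work surface. World frame = base frame: x ahead of the robot, y to its left, z up, the work surface at z = 0. Lengths are in m, angles in rad, forces in N, time in s.
With the tool pointing down it reaches from about 0.425 to 0.825 m from the base axis. Payload 3.6 kg.
Tool frame: the origin (TCP) lies on the centre line of the jaws, within the pads' length; the fingertips stand 17 mm ahead of it and the grasp point (between the pads) lies 2 mm behind it; z points along the fingers, y is the direction in which the jaws open and shut (so a half turn about z gives the same grasp; the last joint's range is limited). The gripper opens to 93 mm and grips with 3 to 60 N. Pads are 15 mm wide; open, the fingers measure 128 mm over their backs; the gripper's body (75 mm by 188 mm) begins 65 mm behind the grasp point.
Start: joints at [-1.347, 0.615, -0.013, 1.423, 0.008, 1.103, -0.04], TCP at [0.161, 0.63, 0.236] pointing down, gripper open.
Joint ranges: [-3.12, 3.12], [-0.3, 2.06], [-1.34, 1.32], [0.26, 2.42], [-1.36, 4.5], [0.01, 1.98], [-2.84, 2.84]. Speed limits (rad/s): [2.79, 2.79, 3.14, 3.14, 3.14, 3.14, 3.14].

INTERFACE

Orientations are given as [roll, pitch, yaw] about the fixed x, y, z axes, in that order (R = Rz(yaw) Ry(pitch) Rx(roll)).
In Python, from cell import manip gives the robot as it stands.
- The arm moves only by the tool drive_tool, never from a script. Its argument "increments" is a list of rows, each a list of 4 numbers: the shift along the tool's x, y, z in cm, then the turn about the tool's z in rad. A call has 1 to 12 rows; each row is the pose to reach, as a shift and turn from the pose commanded when the call began, along the tool's axes at that moment; what a row does not reach only later rows make up. A row lasts 1/12 s, in which the tool goes at most 41.7 mm and 7.16 degrees, less where a joint would pass 70% of its speed; a pose out of reach is approached as far as the arm can. A call with a gripper value outside its range is refused whole. "claw" is the finger opening in cm, from 0 to 9.3, set as the call begins (left out, the last holds). The fingers move at their own pace and stop on an object; "force" is the grip in N (left out, the last holds). Time passes only in rows, so rows that repeat a pose let the fingers close. It gives the time, the measured TCP pose, the force and the opening at its end, in the units of the state.
- manip.observe(): the state, without advancing time (a new reading comes with each control period).
- manip.camera(name): name is "side" or "top"; returns the picture (400x640x3 uint8, red, green, blue); there is no depth.
- manip.camera_params(name): a dict with "vfov" (degrees; the focal length in pixels is half the picture's height over the tangent of half this angle, whatever the lens; pixels are square), "cx", "cy" (the principal point, pixels), "rvec" (rotation vector, rad) and "tvec" (3), from world to camera coordinates, as OpenCV has them. Camera axes: x right, y down, z forward; pixel columns grow to the right and rows downward; lengths in m; the calibration is good to about 2 mm. A picture is of the moment at which its call begins. camera_params takes no time and is no camera call.
- manip.job_done(): hands the job in, once; it reports no verdict.
The state is a dict: "clock": time; "joints": joint angles; "qvel": joint speeds; "joint_torque": joint torques, N m; "position": TCP position; "eef_rot": TCP orientation; "force": force on the tool from outside, world axes, zero at the start; "moment": the same for the moment, N m; "width": opening from 0.0 (shut) to 1.0 (fully open).
Only numpy, scipy, OpenCV 4.12 (cv2) and the standard library are available. Lean on these libraries where they do the work, as an engineer would, in place of code of your own. Each camera call takes 0.05 s, during which the arm holds its last target.

## Working session

There is one attempt and no reset: what is moved stays moved. The work goes in short steps, Python scripts to look and compute and a tool call to move; the robot and the scene stay as the last step left them, time stands still between calls to the robot, and variables do not carry over. Pictures are saved under pics/ and viewed, and the job is handed in when it is done.

Besides the shell and the picture viewer there is one more tool, called by a JSON object that holds its "op" and its "data", one argument or row to a line. drive_tool: Moves the arm, as the interface text tells. Its arguments: {"type":"object","properties":{"increments":{"type":"array","items":{"type":"array","items":{"type":"number"}}},"claw":{"type":"number"},"force":{"type":"number"}},"required":["increments"]}

```bash
mkdir -p pics; ls
python3 - <<'E'
from cell import manip
import cv2
print(manip.observe())
for n in("side","top"):
    im=manip.camera(n); cv2.imwrite(f"pics/{n}0.png",im[:,:,::-1]); print(n,manip.camera_params(n))
E
```

```text
pics
{'clock': 0.0, 'joints': array([-1.3474977 ,  0.61591789, -0.01259765,  1.42486535,  0.00807194,
        1.1033863 , -0.04038142]), 'qvel': array([-1.50799546e-03, -7.59674497e-05,  7.36527572e-04, -3.35201977e-04,
       -2.98546842e-04, -7.19252376e-04, -7.39537235e-04]), 'joint_torque': array([ 4.31480621e-04, -4.58945310e+01,  2.09484645e-01, -1.65739721e+01,
       -6.10688911e-02,  2.06732360e-02,  2.42958768e-04]), 'position': array([0.16049724, 0.62911665, 0.23449314]), 'eef_rot': array([-3.13906543e+00,  2.13135889e-05,  2.89185094e+00]), 'force': array([-0.08974865,  0.80465192, -0.73065105]), 'moment': array([-0.04817248, -0.01072267, -0.06067359]), 'width': 1.0012135969828868}
side {'vfov': 50.58272267601811, 'cx': 319.93950152149915, 'cy': 192.07248852814254, 'rvec': array([ 0.8981684 , -2.56765053,  1.01503295]), 'tvec': array([0.37557481, 0.4058572 , 1.15633318])}
top {'vfov': 42.19549022789435, 'cx': 318.1071550048784, 'cy': 199.63982139246716, 'rvec': array([ 2.16100139, -2.16260424,  0.10883283]), 'tvec': array([-0.09621989,  0.58149974,  1.53032078])}
```

View pics/side0.png

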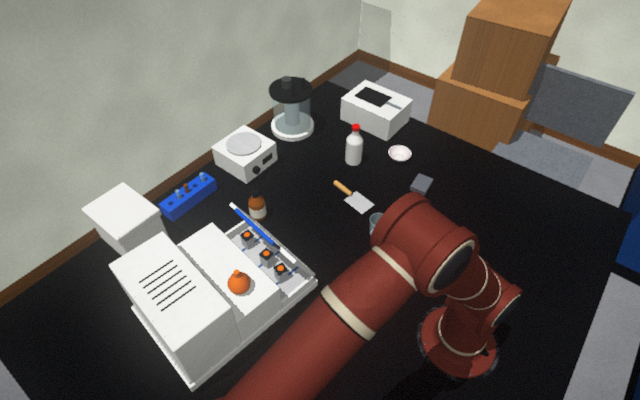

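View pics/top0.png

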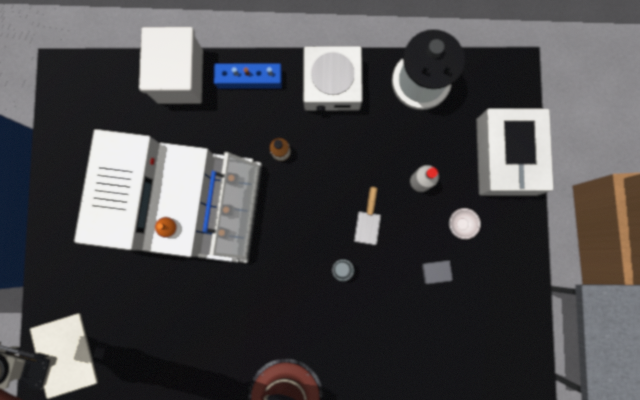

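```bash
cat > h.py <<'E'
import numpy as np, cv2
from cell import manip
def cam(n):
    p=manip.camera_params(n); f=200/np.tan(np.radians(p['vfov'])/2)
    K=np.array([[f,0,p['cx']],[0,f,p['cy']],[0,0,1]]); R=cv2.Rodrigues(p['rvec'])[0]
    return K,R,np.array(p['tvec'])
def proj(n,P):
    K,R,t=cam(n); q=(np.atleast_2d(P)@R.T+t)@K.T; return q[:,:2]/q[:,2:]
def ray(n,uv):
    K,R,t=cam(n); uv=np.atleast_2d(uv).astype(float)
    d=np.c_[uv,np.ones(len(uv))]@np.linalg.inv(K).T@R; return -R.T@t,d
def onz(n,uv,z):
    o,d=ray(n,uv); s=(z-o[2])/d[:,2]; return o+s[:,None]*d
def tri(uvs,uvt):
    A=np.zeros((3,3));b=np.zeros(3)
    for n,uv in(("side",uvs),("top",uvt)):
        o,d=ray(n,uv);d=d[0]/np.linalg.norm(d[0]);M=np.eye(3)-np.outer(d,d);A+=M;b+=M@o
    return np.linalg.solve(A,b)
def crop(src,box,s,out):
    im=cv2.imread(src);x0,y0,x1,y1=box
    cv2.imwrite(out,cv2.resize(im[y0:y1,x0:x1],None,fx=s,fy=s,interpolation=cv2.INTER_CUBIC))
E
python3 - <<'E'
from h import *
crop("pics/top0.png",(140,130,270,270),4,"pics/t0c.png")
crop("pics/side0.png",(200,190,330,310),5,"pics/s0c.png")
E
```

```text
(no output)
```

View pics/t0c.png

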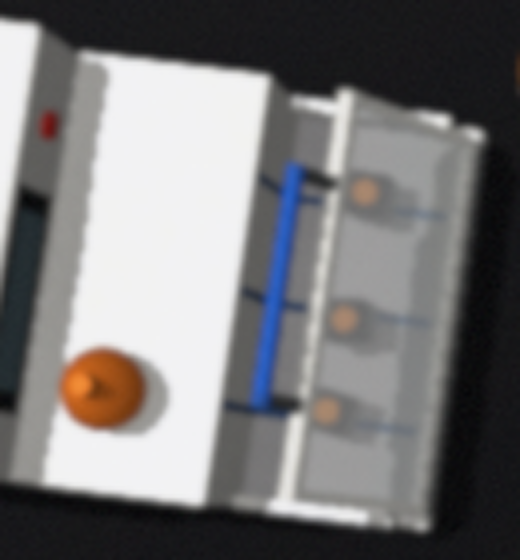

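View pics/s0c.png

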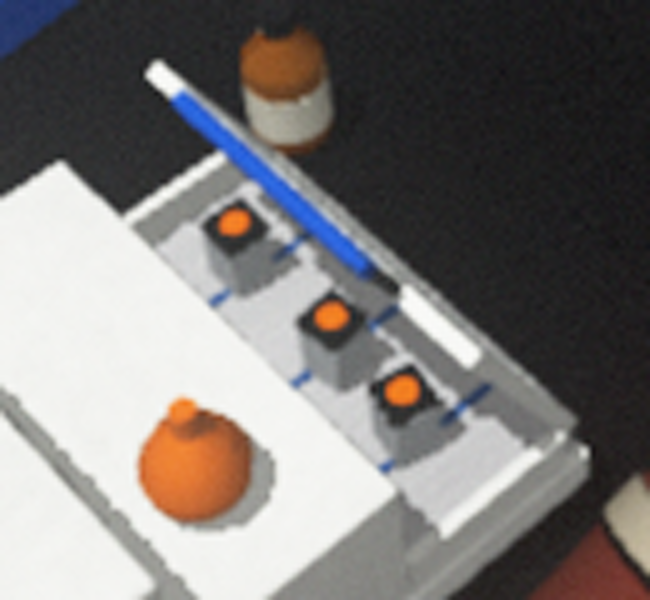

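Run:
```python
from h import *
T=lambda x,y:(140+(x+.5)/4-.5,130+(y+.5)/4-.5)
S=lambda x,y:(200+(x+.5)/5-.5,190+(y+.5)/5-.5)
a=onz("top",[T(272,73),T(207,505)],.17); b=onz("side",[S(62,160),S(395,495)],.17)
print(a,b,tri(S(62,160),T(272,73)),tri(S(395,495),T(207,505)))
print("bar",tri(S(180,98),T(294,166)),tri(S(368,270),T(261,410)))
for s,t in(((235,222),(365,192)),((331,316),(343,320)),((403,391),(326,411))):
    print("cell",tri(S(*s),T(*t)),onz("side",[S(*s)],.112))
e=a[0]-a[1]; 
for q in(a,b):
    e=q[0]-q[1]; print(np.linalg.norm(e[:2]),np.degrees(np.arctan2(e[0],e[1])), q.mean(0))
# cam position
for n in("side","top"): print(ray(n,(0,0))[0])
# bystanders
print("spat/beaker", onz("top",[(343,270),(373,190),(367,240),(279,150)],.0))
print("robot tcp px",proj("side",[[.16,.63,.236]]),proj("top",[[.16,.63,.236]]))
```

```text
[[0.71131827 0.20913236 0.17      ]
 [0.41305016 0.24653876 0.17      ]] [[0.71059804 0.21028512 0.17      ]
 [0.41407088 0.25206336 0.17      ]] [0.71172509 0.20955013 0.16840137] [0.41465793 0.24903039 0.16478856]
bar [0.63301488 0.17564383 0.24952106] [0.47528772 0.19475168 0.24770116]
cell [0.63667026 0.15330347 0.11355839] [[0.63809139 0.15279991 0.112     ]]
cell [0.54459695 0.16726248 0.11477023] [[0.54675581 0.16635746 0.112     ]]
cell [0.47971515 0.17827393 0.11288344] [[0.48050838 0.17808945 0.112     ]]
0.3006045605134002 97.14825825230858 [0.56218421 0.22783556 0.17      ]
0.29945580864558907 98.01971760125885 [0.56233446 0.23117424 0.17      ]
[-0.00828668  0.62262429  1.12033622]
[ 0.41221448 -0.10903665  1.58349996]
spat/beaker [[ 0.37050088 -0.17168912  0.        ]
 [ 0.61446455 -0.26529729  0.        ]
 [ 0.46103895 -0.24523723  0.        ]
 [ 0.74013179  0.0250708   0.        ]]
robot tcp px [[236.60635296 507.13956599]] [[ 31.73955367 356.01381906]]
```

```bash
cat >> h.py <<'E'
OX=np.array([.5623,.2290]); E_=np.array([.298,-.0386]); E_/=np.linalg.norm(E_)
MY=-E_; MX=np.array([MY[1],-MY[0]]); H=OX-.135*MX   # machine axes, hinge mid
YAW=np.arctan2(MX[1],MX[0])
def m2w(x,y,z): return np.r_[H+x*MX+y*MY,z]
def w2m(P): d=np.asarray(P)[:2]-H; return np.r_[d@MX,d@MY,P[2]]
def state():
    o=manip.observe(); R=cv2.Rodrigues(np.zeros(3))[0]
    r,p,y=o['eef_rot']
    from scipy.spatial.transform import Rotation as Ro
    return o,Ro.from_euler('xyz',[r,p,y]).as_matrix()
def goto(P,tooly=None,ref=None):
    """increment (cm, rad) from current measured (or ref) position to world P, tool y axis to angle tooly"""
    o,R=state(); p=o['position'] if ref is None else np.asarray(ref)
    d=R.T@(np.asarray(P)-p)*100
    t=0
    if tooly is not None:
        cur=np.arctan2(R[1,1],R[0,1]); t=-((tooly-cur+np.pi)%(2*np.pi)-np.pi)
    return np.round(np.r_[d,t],3)
E
python3 - <<'E'
from h import *
print(MX,MY,H,np.degrees(YAW))
bar=(np.array([0.63301488,0.17564383,0.24952106])+[0.47528772,0.19475168,0.24770116])/2
print(bar,w2m(bar))
T=lambda x,y:(140+(x+.5)/4-.5,130+(y+.5)/4-.5)
print("bulb",w2m(onz("top",[T(108,388)],.20)[0]))
for c in ([0.6367,.1533,.1136],[0.5446,.1673,.1148],[.4797,.1783,.1129]): print(w2m(c))
for n,uv in(("bottle",(279,150)),("beaker",(343,270))): print(n,w2m(onz("top",[uv],.0)[0]))
print("spat",w2m(onz("top",[(357,242)],.0)[0]),w2m(onz("top",[(372,188)],.0)[0]))
o,R=state();print(goto([bar[0],bar[1],.43],YAW))
E
```

```text
[0.12845705 0.99171507] [-0.99171507  0.12845705] [0.5449583  0.09511847] 82.61955959450829
[0.5541513  0.18519776 0.24861111] [0.0905139  0.00245448 0.24861111]
bulb [0.20356934 0.08091016 0.2       ]
[ 0.06948437 -0.0835078   0.1136    ]
[0.07153749 0.00962756 0.1148    ]
[0.07410949 0.07540289 0.1129    ]
bottle [-0.04439592 -0.20255461  0.        ]
beaker [-0.28700739  0.13873874  0.        ]
spat [-0.31886453  0.04942405  0.        ] [-0.34472615 -0.12100007  0.        ]
[-49.117 -33.337 -19.461  -0.121]
```

{"op": "drive_tool", "data": {
  "increments": [
    [0,0,-3,0],
    [0,0,-6,0],
    [0,0,-9,0],
    [0,0,-12,0],
    [0,0,-15,0],
    [0,0,-18,0],
    [0,0,-19,0],
    [0,0,-19,0]
  ],
  "claw": 6,
  "force": 15
}}

```text
clock: 0.77
position: [0.1609, 0.6307, 0.4289]
eef_rot: [3.135, -0.0, 2.892]
force: [-0.3, 0.2, 0.9]
width: 0.646
```

{"op": "drive_tool", "data": {
  "increments": [
    [-3,-2,0,0],
    [-6,-4,0,-0.02],
    [-9,-6,0,-0.04],
    [-12,-8,0,-0.06],
    [-15,-10,0,-0.08],
    [-18,-12,0,-0.1],
    [-21,-14,0,-0.12],
    [-24,-16,0,-0.12],
    [-27,-18,0,-0.12],
    [-30,-20,0,-0.12],
    [-33,-22,0,-0.12],
    [-36,-24,0,-0.12]
  ]
}}

```text
clock: 1.77
position: [0.4505, 0.3063, 0.4237]
eef_rot: [-3.139, -0.003, 3.012]
force: [0.8, 1.3, 0.1]
width: 0.645
```

Run:
```python
from h import *
bar=np.array([.5541,.1852,.249]); print(goto([*bar[:2],.34],YAW), state()[0]['position'])
```

```text
[-1.1866e+01 -1.0648e+01  8.3690e+00 -1.0000e-03] [0.45046283 0.30632007 0.42373902]
```

{"op": "drive_tool", "data": {
  "increments": [
    [-2.4,-2.1,0.5,0],
    [-4.8,-4.2,1.5,0],
    [-7.2,-6.4,3,0],
    [-9.5,-8.5,5,0],
    [-11.8,-10.6,7,0],
    [-11.8,-10.6,8,0],
    [-11.8,-10.6,8,0],
    [-11.8,-10.6,8,0]
  ]
}}

```text
clock: 2.43
position: [0.5523, 0.1886, 0.344]
eef_rot: [-3.141, -0.004, 3.013]
force: [0.7, 0.4, -0.2]
width: 0.647
```

Run:
```python
from h import *
bar=np.array([.5541,.1852,.249]); print(goto([*bar[:2],.251],YAW), state()[0]['position'])
for n in("side","top"):
    cv2.imwrite(f"pics/{n}1.png",manip.camera(n)[:,:,::-1])
a=cv2.imread("pics/top1.png")[120:280,130:290];b=cv2.imread("pics/side1.png")[160:320,190:350]
cv2.imwrite("pics/1.png",cv2.resize(np.hstack([a,b]),None,fx=2.5,fy=2.5,interpolation=cv2.INTER_CUBIC))
```

```text
[-0.261 -0.309  9.302 -0.   ] [0.55228798 0.1886177  0.34402998]
```

View pics/1.png

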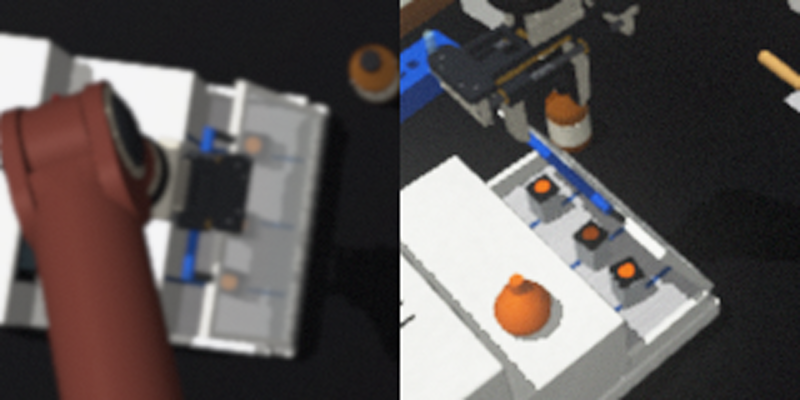

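{"op": "drive_tool", "data": {
  "increments": [
    [-0.1,-0.1,1.5,0],
    [-0.2,-0.2,3,0],
    [-0.3,-0.3,5,0],
    [-0.3,-0.3,7,0],
    [-0.3,-0.3,8.5,0],
    [-0.3,-0.3,9.6,0],
    [-0.3,-0.3,9.6,0],
    [-0.3,-0.3,9.6,0]
  ]
}}

```text
clock: 3.2
position: [0.5558, 0.186, 0.2504]
eef_rot: [3.141, 0.0, 3.014]
force: [0.4, 0.3, -0.7]
width: 0.646
```

Run:
```python
from h import *
print(state()[0]['position'],w2m(state()[0]['position']))
for n in("side","top"):
    cv2.imwrite(f"pics/{n}2.png",manip.camera(n)[:,:,::-1])
a=cv2.imread("pics/top2.png")[120:280,130:290];b=cv2.imread("pics/side2.png")[160:320,190:350]
cv2.imwrite("pics/2.png",cv2.resize(np.hstack([a,b]),None,fx=2.5,fy=2.5,interpolation=cv2.INTER_CUBIC))
```

```text
[0.55577041 0.18601695 0.25038241] [0.09153429 0.00095402 0.25038241]
```

View pics/2.png

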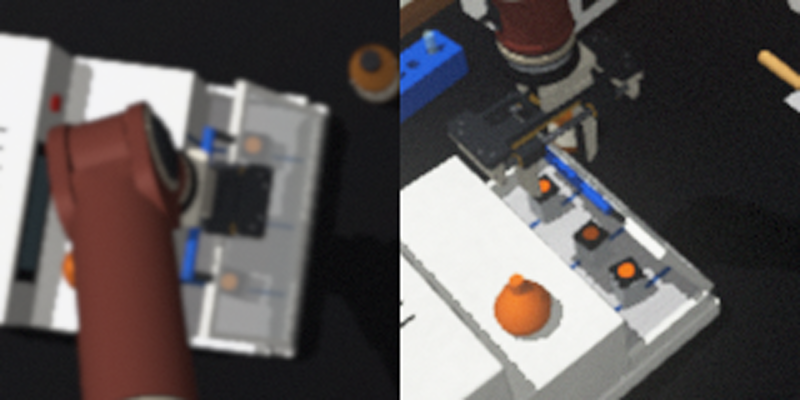

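{"op": "drive_tool", "data": {
  "increments": [
    [0,0,0.3,0],
    [0,0,0.3,0],
    [0,0,0.3,0],
    [0,0,0.3,0],
    [0,0,0.3,0],
    [0,0,0.3,0],
    [0,0,0.3,0],
    [0,0,0.3,0]
  ],
  "claw": 0,
  "force": 15
}}

```text
clock: 3.97
position: [0.556, 0.1845, 0.2466]
eef_rot: [-3.141, -0.0, 3.012]
force: [-0.4, -0.9, 0.4]
width: 0.12
```

Run:
```python
from h import *
o,R=state(); p=o['position'];print(p,o['force'],o['width'])
m=w2m(p);print(m)
# bar center ~ grasp point (z+.002); flap lean
zb=p[2]+.002; th=np.arctan2(m[0],zb-.06); r=np.hypot(m[0],zb-.06); print(th,r)
for i in range(0,25):
    a=th-(th+np.pi/2)*i/24
    if i%1==0:
        P=m2w(.205*np.sin(a),m[1],.06+.205*np.cos(a)-(0.06+.205*np.cos(th)))
        P0=m2w(.205*np.sin(th),m[1],0)
        d=R.T@(P-P0)*100; print(i,round(a,3),np.round(d,2))
```

```text
[0.55604209 0.18446288 0.24663885] [-0.36261609 -0.91063067  0.38556367] 0.11968529783568892
[0.09002799 0.00048496 0.24663885]
0.4452829727705015 0.20902070460890687
0 0.445 [0. 0. 0.]
1 0.361 [-0.   -1.58 -0.68]
2 0.277 [-0.   -3.22 -1.22]
3 0.193 [-0.   -4.89 -1.62]
4 0.109 [-0.01 -6.59 -1.88]
5 0.025 [-0.01 -8.31 -1.99]
6 -0.059 [-1.000e-02 -1.003e+01 -1.960e+00]
7 -0.143 [-1.000e-02 -1.175e+01 -1.790e+00]
8 -0.227 [-1.000e-02 -1.344e+01 -1.470e+00]
9 -0.311 [-1.00e-02 -1.51e+01 -1.01e+00]
10 -0.395 [ -0.02 -16.71  -0.42]
11 -0.479 [ -0.02 -18.27   0.31]
12 -0.563 [ -0.02 -19.77   1.17]
13 -0.647 [-2.000e-02 -2.118e+01  2.140e+00]
14 -0.731 [-2.000e-02 -2.251e+01  3.240e+00]
15 -0.815 [-2.000e-02 -2.374e+01  4.440e+00]
16 -0.899 [-2.000e-02 -2.487e+01  5.740e+00]
17 -0.983 [ -0.03 -25.89   7.13]
18 -1.067 [ -0.03 -26.78   8.6 ]
19 -1.151 [ -0.03 -27.55  10.15]
20 -1.235 [ -0.03 -28.18  11.75]
21 -1.319 [ -0.03 -28.68  13.39]
22 -1.403 [ -0.03 -29.04  15.08]
23 -1.487 [ -0.03 -29.25  16.79]
24 -1.571 [ -0.03 -29.33  18.51]
```

{"op": "drive_tool", "data": {
  "increments": [
    [0,-0.8,-0.4,0],
    [0,-1.6,-0.7,0],
    [0,-2.4,-1.0,0],
    [0,-3.2,-1.2,0],
    [0,-4.0,-1.4,0],
    [0,-4.9,-1.6,0],
    [0,-5.7,-1.75,0],
    [0,-6.6,-1.9,0],
    [0,-7.4,-1.95,0],
    [0,-8.3,-2.0,0],
    [0,-9.2,-2.0,0],
    [0,-10.0,-1.95,0]
  ]
}}

```text
clock: 4.97
position: [0.5431, 0.0834, 0.2669]
eef_rot: [-3.141, 0.001, 3.011]
force: [-0.6, 3.3, 3.5]
width: 0.122
```

Run:
```python
from h import *
o,R=state(); p=o['position'];print(p,o['force'],o['width'])
m=w2m(p);print(m, np.arctan2(m[0],p[2]-.058), np.hypot(m[0],p[2]-.058))
```

```text
[0.54314333 0.08338665 0.26687809] [-0.59488837  3.26631596  3.48702474] 0.12238812214093409
[-0.01186776  0.0002929   0.26687809] -0.05675568192240543 0.20921496246175
```

{"op": "drive_tool", "data": {
  "increments": [
    [0,-0.9,0.05,0],
    [0,-1.7,0.15,0],
    [0,-2.6,0.3,0],
    [0,-3.4,0.5,0],
    [0,-4.2,0.7,0],
    [0,-5.1,0.95,0],
    [0,-5.9,1.25,0],
    [0,-6.7,1.55,0],
    [0,-7.5,1.9,0],
    [0,-8.2,2.25,0],
    [0,-9.0,2.7,0],
    [0,-9.7,3.1,0]
  ]
}}

```text
clock: 5.97
position: [0.5304, -0.0117, 0.2345]
eef_rot: [-3.141, -0.0, 3.012]
force: [2.5, 1.7, 1.1]
width: 0.121
```

{"op": "drive_tool", "data": {
  "increments": [
    [0,-0.7,0.5,0],
    [0,-1.4,1.0,0],
    [0,-2.1,1.5,0],
    [0,-2.8,2.1,0],
    [0,-3.4,2.7,0],
    [0,-4.0,3.3,0],
    [0,-4.6,3.9,0],
    [0,-5.1,4.6,0],
    [0,-5.6,5.3,0],
    [0,-6.1,6.0,0],
    [0,-6.6,6.7,0],
    [0,-7.0,7.4,0]
  ]
}}

```text
clock: 6.97
position: [0.5211, -0.0811, 0.1603]
eef_rot: [-3.141, -0.001, 3.011]
force: [0.7, -1.1, 2.9]
width: 0.118
```

Run:
```python
from h import *
o,R=state(); p=o['position'];print(p,o['force'],o['width'])
m=w2m(p);print(m, np.arctan2(m[0],p[2]-.058), np.hypot(m[0],p[2]-.058))
```

```text
[ 0.52110192 -0.08109866  0.16034131] [ 0.68042136 -1.14665263  2.91237464] 0.1179774064225013
[-0.1778217   0.0010224   0.16034131] -1.0485655941678165 0.20516895470668253
```

{"op": "drive_tool", "data": {
  "increments": [
    [0,-0.4,0.8,0],
    [0,-0.8,1.6,0],
    [0,-1.1,2.4,0],
    [0,-1.4,3.2,0],
    [0,-1.7,4.0,0],
    [0,-1.9,4.8,0],
    [0,-2.1,5.6,0],
    [0,-2.25,6.5,0],
    [0,-2.4,7.3,0],
    [0,-2.5,8.1,0],
    [0,-2.5,9.0,0],
    [0,-2.5,9.6,0]
  ]
}}

```text
clock: 7.97
position: [0.5178, -0.1079, 0.064]
eef_rot: [-3.138, 0.0, 3.01]
force: [-0.3, -8.5, 2.3]
width: 0.124
```

{"op": "drive_tool", "data": {
  "increments": [
    [0,0,0.3,0],
    [0,0,0.6,0],
    [0,0,0.9,0],
    [0,0,0.9,0]
  ]
}}

```text
clock: 8.3
position: [0.5177, -0.1081, 0.055]
eef_rot: [-3.138, -0.0, 3.009]
force: [0.3, -8.5, -3.0]
width: 0.124
```

Run:
```python
from h import *
o,R=state(); p=o['position'];print(p,o['force'],o['width'])
m=w2m(p);print(m, np.arctan2(m[0],p[2]-.058), np.hypot(m[0],p[2]-.058))
for n in("side","top"):
    cv2.imwrite(f"pics/{n}3.png",manip.camera(n)[:,:,::-1])
a=cv2.imread("pics/top3.png")[130:290,150:310];b=cv2.imread("pics/side3.png")[150:310,220:380]
cv2.imwrite("pics/3.png",cv2.resize(np.hstack([a,b]),None,fx=2.5,fy=2.5,interpolation=cv2.INTER_CUBIC))
```

```text
[ 0.51766145 -0.10811818  0.05495036] [ 0.30262039 -8.53196024 -2.96198424] 0.12422911466669166
[-0.20505931  0.00096352  0.05495036] -1.585667227518928 0.20508199076777364
```

View pics/3.png

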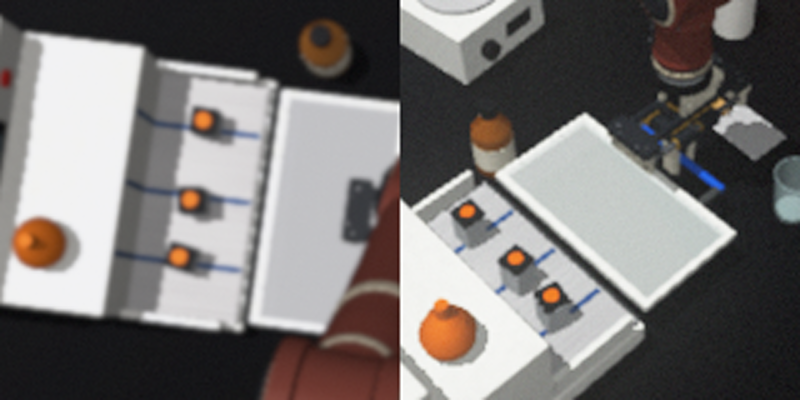

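{"op": "drive_tool", "data": {
  "increments": [
    [0,0.3,0.3,0],
    [0,0.4,0.6,0],
    [0,0.5,0.6,0],
    [0,0.5,0.6,0]
  ]
}}

```text
clock: 8.73
position: [0.5191, -0.1083, 0.0518]
eef_rot: [-3.132, 0.004, 3.006]
force: [-3.6, -14.4, 13.3]
width: 0.12
```

Run:
```python
from h import *
o,R=state(); p=o['position'];print(p,o['force'],o['width'],o['joint_torque'])
```

```text
[ 0.51906808 -0.1082515   0.05178844] [ -3.59247907 -14.39505034  13.29080893] 0.12000736476716338 [ -7.76947081 -34.20107961  -6.52022347  -7.02974439  -2.068436
   0.33351973  -0.05215753]
```

{"op": "drive_tool", "data": {
  "increments": [
    [0,-0.5,-0.3,0],
    [0,-0.5,-0.4,0],
    [0,-0.5,-0.4,0],
    [0,-0.5,-0.4,0],
    [0,-0.5,-0.4,0]
  ],
  "claw": 2.8
}}

```text
clock: 9.15
position: [0.5179, -0.1031, 0.0534]
eef_rot: [3.14, -0.002, 3.014]
force: [-0.3, -0.9, 0.8]
width: 0.3
```

{"op": "drive_tool", "data": {
  "increments": [
    [0,0,-1.5,0],
    [0,0,-3,0],
    [0,0,-5,0],
    [0,0,-8,0],
    [0,0,-11,0],
    [0,0,-14,0],
    [0,0,-17,0],
    [0,0,-20,0],
    [0,-3,-20,0],
    [0,-6,-20,0],
    [0,-6,-20,0]
  ]
}}

```text
clock: 10.07
position: [0.509, -0.1708, 0.2546]
eef_rot: [-3.137, 0.001, 3.004]
force: [-1.1, -1.0, -1.4]
width: 0.297
```

Run:
```python
from h import *
o,R=state(); p=o['position'];print(p,o['force'],o['width'])
for n in("side","top"):
    cv2.imwrite(f"pics/{n}4.png",manip.camera(n)[:,:,::-1])
crop("pics/top4.png",(170,130,350,280),4,"pics/t4.png")
crop("pics/side4.png",(200,190,360,310),5,"pics/s4.png")
```

```text
[ 0.50895444 -0.17079182  0.25463612] [-1.07336186 -0.99110189 -1.3529146 ] 0.2974864815714964
```

View pics/t4.png

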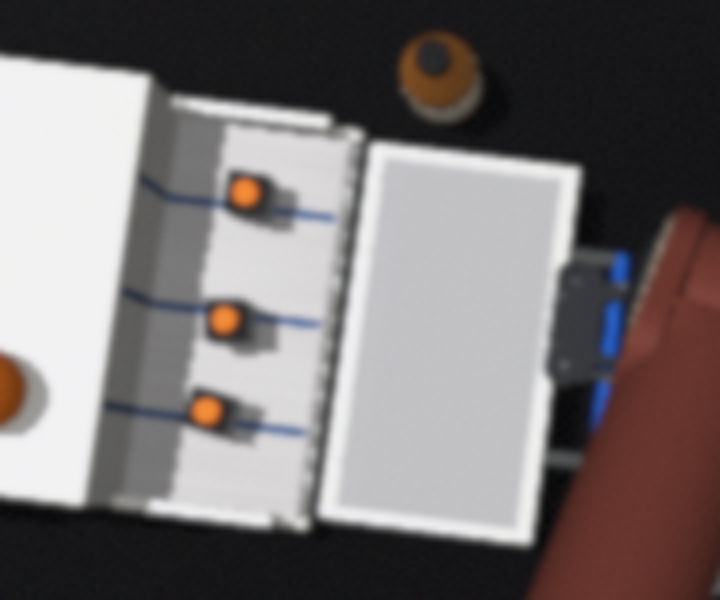

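View pics/s4.png

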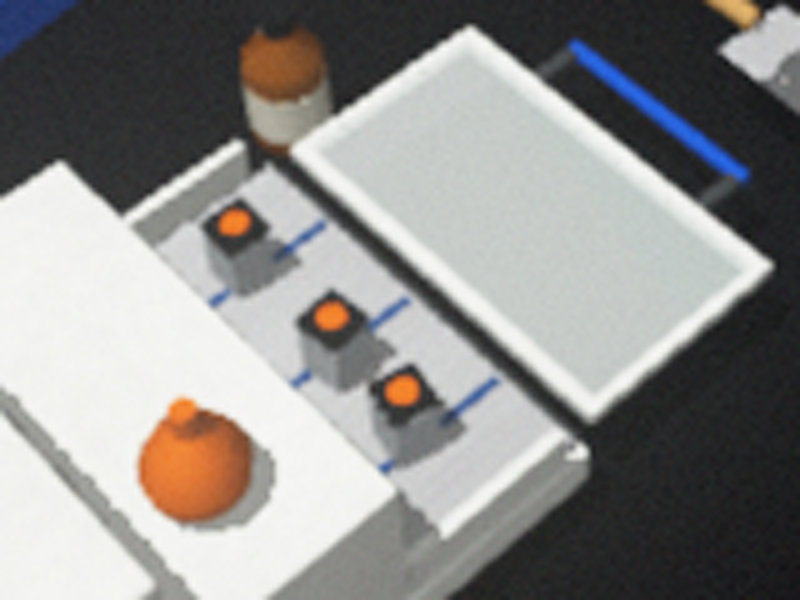

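Run:
```python
from h import *
S=lambda x,y:(200+(x+.5)/5-.5,190+(y+.5)/5-.5)
T=lambda x,y:(170+(x+.5)/4-.5,130+(y+.5)/4-.5)
print("bar side z.06",[w2m(q) for q in onz("side",[S(575,45),S(745,177)],.06)], "tri far end",w2m(tri(S(575,45),T(622,252))))
print("panel corners tri",w2m(tri(S(470,27),T(580,165))),w2m(tri(S(773,265),T(531,545))),w2m(tri(S(597,420),T(322,522))))
for n in("top","side"):
    im=cv2.imread(f"pics/{n}4.png").astype(int); b,g,r=im[...,0],im[...,1],im[...,2]
    m=((b-r)>25)
    v,u=np.nonzero(m); P=onz(n,np.c_[u,v],.06); M=np.array([w2m(p) for p in P])
    w=(b-r)[v,u].astype(float)
    for y0 in(-.08,0,.08):
        k=(abs(M[:,1]-y0)<.02)&(M[:,0]>.0)&(M[:,0]<.12)
        if k.sum()<4: continue
        A=np.c_[np.ones(k.sum()),M[k,0]-.06]; W=np.sqrt(w[k])[:,None]
        c=np.linalg.lstsq(A*W,M[k,1]*W[:,0],rcond=None)[0]
        print(n,y0,k.sum(),"y at x=.06",c[0].round(4),"slope",c[1].round(4),"xrange",M[k,0].min().round(3),M[k,0].max().round(3))
    # orange dots
    mo=((r-b)>90)&(r>150)
    nn,lab,st,ce=cv2.connectedComponentsWithStats(mo.astype(np.uint8))
    for i in range(1,nn):
        if st[i,4]>8:
            q=w2m(onz(n,[ce[i]],.112)[0])
            if -.02<q[0]<.16 and abs(q[1])<.14: print(n,"dot",ce[i].round(2),st[i,4],q.round(4))
```

```text
bar side z.06 [array([-0.2074489 , -0.08153562,  0.06      ]), array([-0.20711752,  0.07622082,  0.06      ])] tri far end [-0.20468641 -0.07993527  0.06358224]
panel corners tri [-0.16517757 -0.14094294  0.06341134] [-0.16518309  0.13988656  0.06752301] [-0.01195842  0.143056    0.06525464]
top -0.08 39 y at x=.06 -0.079 slope 0.0044 xrange 0.012 0.117
top 0 36 y at x=.06 0.0009 slope -0.0037 xrange 0.012 0.12
top 0.08 37 y at x=.06 0.081 slope 0.0012 xrange 0.012 0.119
top dot [230.77 177.57] 35 [ 0.0698 -0.0835  0.112 ]
top dot [225.57 209.23] 35 [0.0712 0.0088 0.112 ]
top dot [221.03 232.24] 38 [0.0743 0.0753 0.112 ]
side -0.08 32 y at x=.06 -0.0817 slope 0.0068 xrange 0.01 0.097
side 0 32 y at x=.06 -0.0017 slope -0.0008 xrange 0.009 0.098
side 0.08 38 y at x=.06 0.0787 slope 0.0033 xrange 0.008 0.098
side dot [246.41 234.07] 27 [ 0.0697 -0.0851  0.112 ]
side dot [265.71 252.93] 28 [0.0713 0.0075 0.112 ]
side dot [280.   267.74] 34 [0.0743 0.074  0.112 ]
```

Run:
```python
from h import *
o,R=state(); print(o['joints'].round(2),o['position'])
for y in(.0747,): 
  for s in(1,-1): print(goto(m2w(.074,y,.20),YAW+s*np.pi/2))
```

```text
[ 0.16  0.42  0.17  1.73 -0.08  1.    1.8 ] [ 0.50996327 -0.1648401   0.25370979]
[ 7.431 33.605  5.399 -1.574]
[ 7.431 33.605  5.399  1.568]
```

{"op": "drive_tool", "data": {
  "increments": [
    [0.5,2.4,0,0.12],
    [1,4.8,0,0.24],
    [1.5,7.2,0,0.36],
    [2,9.6,0,0.48],
    [2.5,12,0,0.6],
    [3,14.4,0,0.72],
    [3.5,16.8,0,0.84],
    [4,19.2,0,0.96],
    [4.5,21.6,0,1.08],
    [5.2,24,0,1.2],
    [6,26.4,0,1.32],
    [6.5,28.8,0,1.44]
  ],
  "claw": 4.8
}}

```text
clock: 11.17
position: [0.4815, 0.133, 0.2534]
eef_rot: [-3.139, -0.001, 1.57]
force: [-0.1, -0.5, 0.4]
width: 0.513
```

Run:
```python
from h import *
o,R=state(); print(o['joints'].round(2),o['position'],w2m(o['position']))
print(goto(m2w(.074,.0747,.17),YAW-np.pi/2))
```

```text
[-0.65  0.39  0.48  1.83 -0.22  0.97 -0.08] [0.48145211 0.13298024 0.25338758] [0.02939027 0.06784365 0.25338758]
[ 4.503 -0.09   8.344  0.128]
```

{"op": "drive_tool", "data": {
  "increments": [
    [1.5,0,0,0.1],
    [3,0,1,0.128],
    [4,0,3,0.128],
    [4,0,5,0.128],
    [4,0,7,0.128],
    [4,0,8,0.128],
    [4,0,8,0.128],
    [4,0,8,0.128]
  ]
}}

```text
clock: 11.83
position: [0.4829, 0.1702, 0.1739]
eef_rot: [-3.14, 0.0, 1.445]
force: [-0.4, 0.6, 0.3]
width: 0.515
```

Run:
```python
from h import *
o,R=state(); print(w2m(o['position']))
print(goto(m2w(.074,.0747,.110),YAW-np.pi/2))
```

```text
[0.0664968  0.07123893 0.17390884]
[ 7.520e-01 -3.360e-01  6.391e+00  3.000e-03]
```

{"op": "drive_tool", "data": {
  "increments": [
    [0.4,-0.2,1.5,0],
    [0.7,-0.3,3,0],
    [0.7,-0.3,4.5,0],
    [0.7,-0.3,6,0],
    [0.7,-0.3,6.4,0],
    [0.7,-0.3,6.4,0],
    [0.7,-0.3,6.4,0]
  ]
}}

```text
clock: 12.42
position: [0.482, 0.177, 0.1112]
eef_rot: [3.14, -0.001, 1.444]
force: [0.7, -0.3, -0.0]
width: 0.518
```

Run:
```python
from h import *
o,R=state(); print(w2m(o['position']),o['force'])
print(goto(m2w(.074,.0747,.110),YAW-np.pi/2))
cv2.imwrite("pics/side5.png",manip.camera("side")[:,:,::-1])
crop("pics/side5.png",(220,180,340,300),5,"pics/s5.png")
```

```text
[0.0731093  0.07292935 0.11119752] [ 0.66023914 -0.30416664 -0.01819172]
[ 0.089 -0.177  0.12   0.002]
```

View pics/s5.png

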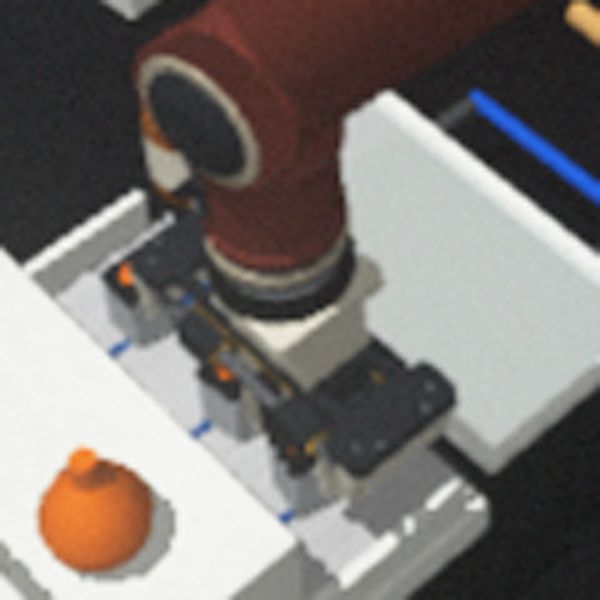

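{"op": "drive_tool", "data": {
  "increments": [
    [0,-0.15,0.15,0],
    [0,-0.15,0.15,0],
    [0,-0.15,0.15,0],
    [0,-0.15,0.15,0],
    [0,-0.15,0.15,0],
    [0,-0.15,0.15,0],
    [0,-0.15,0.15,0]
  ],
  "claw": 2,
  "force": 10
}}

```text
clock: 13.05
position: [0.4798, 0.1771, 0.1091]
eef_rot: [3.141, -0.0, 1.444]
force: [-1.3, 0.1, 6.0]
width: 0.352
```

Run:
```python
from h import *
o,R=state(); print(w2m(o['position']),o['force'],o['width']*93)
print(goto(m2w(.120,.080,.110),YAW-np.pi/2))
```

```text
[0.07297195 0.07514775 0.10907933] [-1.32411498  0.06119186  5.96854518] 32.74441698074047
[ 4.704e+00 -4.760e-01 -9.000e-02  2.000e-03]
```

{"op": "drive_tool", "data": {
  "increments": [
    [0,0,-0.1,0],
    [0,0,-0.2,0],
    [0,0,-0.2,0],
    [0,0,-0.2,0],
    [0,0,-0.2,0]
  ],
  "force": 20
}}

```text
clock: 13.47
position: [0.4795, 0.1769, 0.1103]
eef_rot: [-3.141, 0.0, 1.444]
force: [-0.5, -0.5, -1.5]
width: 0.345
```

Run:
```python
from h import *
o,R=state(); print(w2m(o['position']),o['force'],o['moment'],o['width']*93)
cv2.imwrite("pics/side6.png",manip.camera("side")[:,:,::-1])
crop("pics/side6.png",(245,230,325,300),8,"pics/s6.png")
```

```text
[0.07268737 0.07543518 0.11033386] [-0.48446711 -0.48553481 -1.46014996] [-0.04272262  0.05281207 -0.03265047] 32.04347170265793
```

View pics/s6.png

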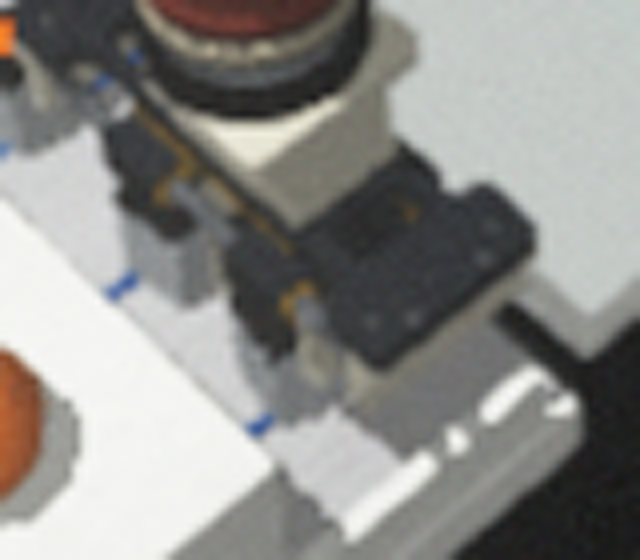

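{"op": "drive_tool", "data": {
  "increments": [
    [0.3,0,0,0],
    [0.8,-0.1,0,0],
    [1.3,-0.2,0,0],
    [1.8,-0.3,0,0],
    [2.3,-0.45,0,0],
    [2.8,-0.45,0,0],
    [3.3,-0.45,0,0],
    [3.8,-0.45,0,0],
    [4.1,-0.45,0,0],
    [4.3,-0.45,0,0],
    [4.3,-0.45,0,0],
    [4.3,-0.45,0,0]
  ]
}}

```text
clock: 14.52
position: [0.4807, 0.22, 0.1106]
eef_rot: [-3.142, 0.0, 1.444]
force: [0.1, -0.8, -1.5]
width: 0.346
```

Run:
```python
from h import *
o,R=state(); print(w2m(o['position']),o['force'],o['moment'],o['width']*93)
print(goto(m2w(.120,.080,.110),YAW-np.pi/2))
```

```text
[0.11561973 0.07980338 0.1106106 ] [ 0.05600306 -0.80467221 -1.51172575] [-0.15565156  0.08888821 -0.05099597] 32.214793576922624
[ 0.438 -0.019  0.061  0.002]
```

{"op": "drive_tool", "data": {
  "increments": [
    [0.2,0,0,0],
    [0.4,0,0,0],
    [0.5,0,0,0],
    [0.6,0,0,0],
    [0.6,0,0,0]
  ]
}}

```text
clock: 14.93
position: [0.4821, 0.2237, 0.1107]
eef_rot: [3.14, 0.003, 1.442]
force: [1.2, -4.7, -0.7]
width: 0.332
```

Run:
```python
from h import *
o,R=state(); print(w2m(o['position']),o['force'],o['moment'],o['width']*93)
```

```text
[0.11944749 0.0788379  0.11066008] [ 1.24914702 -4.73198406 -0.67895543] [-1.13541174 -0.18162251  0.05845138] 30.895899260435616
```

{"op": "drive_tool", "data": {
  "increments": [
    [0.2,-0.1,0,0],
    [0.3,-0.1,0,0],
    [0.3,-0.1,0,0]
  ]
}}

```text
clock: 15.18
position: [0.4821, 0.2252, 0.1107]
eef_rot: [3.139, 0.005, 1.441]
force: [1.7, -7.1, -1.5]
width: 0.326
```

Run:
```python
from h import *
o,R=state(); print(w2m(o['position']),o['force'],o['moment'],o['width']*93,o['eef_rot'])
```

```text
[0.12095911 0.07903112 0.11068535] [ 1.71711427 -7.10263339 -1.51083894] [-1.61524839 -0.35369424  0.028915  ] 30.28643377110772 [3.13906883 0.00492053 1.44100195]
```

{"op": "drive_tool", "data": {
  "increments": [
    [-0.3,-0.1,0,0],
    [-0.3,-0.1,0,0],
    [-0.3,-0.1,0,0],
    [-0.3,-0.1,0,0],
    [-0.3,-0.1,0,0],
    [-0.3,-0.1,-1,0],
    [-0.3,-0.1,-3,0],
    [-2,2,-5.5,0],
    [-4,4.5,-6.5,0],
    [-5,7.5,-6.5,0],
    [-5,7.5,-6.5,0]
  ],
  "claw": 4.6
}}

```text
clock: 16.1
position: [0.5551, 0.165, 0.1785]
eef_rot: [3.131, 0.001, 1.436]
force: [0.3, -0.6, 0.7]
width: 0.495
```

Run:
```python
from h import *
o,R=state(); print(w2m(o['position']),o['force'],o['width']*93)
print(goto(m2w(.071,.0085,.14),YAW-np.pi/2))
for n in("side","top"):
    im=manip.camera(n);cv2.imwrite(f"pics/{n}7.png",im[:,:,::-1])
    im=im.astype(int);r,b=im[...,0],im[...,2]
    nn,lab,st,ce=cv2.connectedComponentsWithStats((((r-b)>90)&(r>150)).astype(np.uint8))
    for i in range(1,nn):
        if st[i,4]>5:
            q=w2m(onz(n,[ce[i]],.112)[0])
            if -.02<q[0]<.16 and abs(q[1])<.14: print(n,"dot",ce[i].round(2),st[i,4],q.round(4))
crop("pics/side7.png",(220,180,340,300),5,"pics/s7.png")
```

```text
[ 0.07059807 -0.00104816  0.17845046] [ 0.27044017 -0.5738835   0.66495189] 45.99550231536608
[ 0.039 -0.995  3.835 -0.006]
side dot [246.41 234.07] 27 [ 0.0697 -0.0851  0.112 ]
side dot [265.71 252.93] 28 [0.0713 0.0075 0.112 ]
side dot [270. 277.] 7 [0.1134 0.0777 0.112 ]
top dot [231.83 177.67] 24 [ 0.0667 -0.0836  0.112 ]
top dot [226.58 209.58] 19 [0.0682 0.0094 0.112 ]
```

View pics/s7.png

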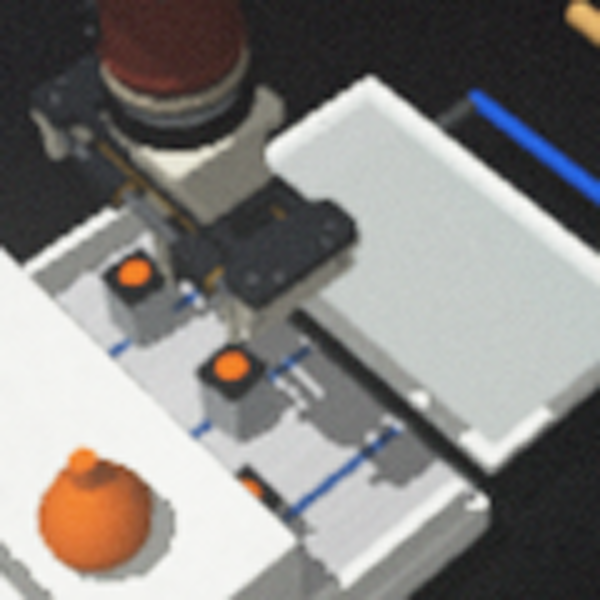

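{"op": "drive_tool", "data": {
  "increments": [
    [0,-0.5,0.5,0],
    [0.05,-1,1.5,0],
    [0.05,-1,3,0],
    [0.05,-1,5,0],
    [0.05,-1,6.6,0],
    [0.05,-1,6.8,0],
    [0.05,-1,6.8,0],
    [0.05,-1,6.8,0]
  ]
}}

```text
clock: 16.87
position: [0.5379, 0.1728, 0.1078]
eef_rot: [-3.14, -0.0, 1.445]
force: [-0.5, -0.4, 0.1]
width: 0.498
```

Run:
```python
from h import *
o,R=state(); print(w2m(o['position']),o['force'],o['width']*93)
print(goto(m2w(.072,.0085,.110),YAW-np.pi/2))
```

```text
[0.0761056  0.01697531 0.10777242] [-0.45806612 -0.35493449  0.05881275] 46.318410866662234
[-0.413  0.846 -0.224  0.003]
```

{"op": "drive_tool", "data": {
  "increments": [
    [-0.2,0.4,-0.2,0],
    [-0.4,0.85,-0.25,0],
    [-0.4,0.85,-0.25,0],
    [-0.4,0.85,-0.25,0],
    [-0.4,0.85,-0.25,0]
  ]
}}

```text
clock: 17.28
position: [0.547, 0.1668, 0.1104]
eef_rot: [3.142, -0.0, 1.444]
force: [-1.1, 0.4, 0.3]
width: 0.493
```

Run:
```python
from h import *
o,R=state(); print(w2m(o['position']),o['force'],o['width']*93)
print(goto(m2w(.072,.0085,.110),YAW-np.pi/2))
for n in("side",):
    im=manip.camera(n);cv2.imwrite(f"pics/{n}8.png",im[:,:,::-1])
crop("pics/side8.png",(220,200,320,300),6,"pics/s8.png")
```

```text
[0.07135103 0.00715813 0.11037373] [-1.09143035  0.39711281  0.32979616] 45.83630058951558
[ 0.065 -0.134  0.037  0.002]
```

View pics/s8.png

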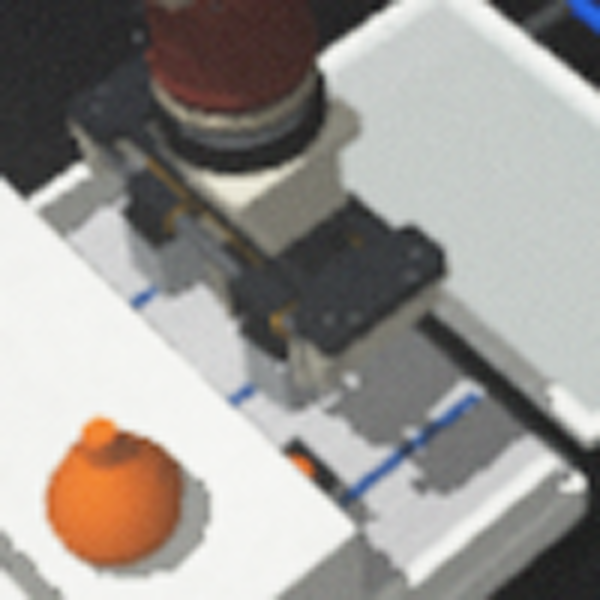

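Cell 1 (dot ~ (302,464) in the crop) is at its home against the wall, and the fingers straddle cell 2 (~(280,370)). Grip it.

{"op": "drive_tool", "data": {
  "increments": [
    [0,0,0,0],
    [0,0,0,0],
    [0,0,0,0],
    [0,0,0,0],
    [0,0,0,0],
    [0,0,0,0]
  ],
  "claw": 2
}}

```text
clock: 17.83
position: [0.5467, 0.167, 0.11]
eef_rot: [-3.141, 0.0, 1.444]
force: [-0.4, -0.5, 0.2]
width: 0.326
```

Run:
```python
from h import *
o,R=state(); print(w2m(o['position']),o['force'],o['width']*93)
print(goto(m2w(.120,.000,.110),YAW-np.pi/2))
```

```text
[0.07151357 0.0075072  0.11002023] [-0.41689657 -0.53243132  0.17824133] 30.28773046769015
[4.847e+00 7.610e-01 1.000e-03 2.000e-03]
```

{"op": "drive_tool", "data": {
  "increments": [
    [0.4,0.1,0,0],
    [0.9,0.25,0,0],
    [1.4,0.4,0,0],
    [1.9,0.55,0,0],
    [2.4,0.7,0,0],
    [2.9,0.76,0,0],
    [3.4,0.76,0,0],
    [3.9,0.76,0,0],
    [4.3,0.76,0,0],
    [4.6,0.76,0,0],
    [4.9,0.76,0,0],
    [5.1,0.76,0,0]
  ]
}}

```text
clock: 18.83
position: [0.5605, 0.2151, 0.1101]
eef_rot: [-3.14, 0.003, 1.443]
force: [-0.7, -3.4, 0.6]
width: 0.328
```

Run:
```python
from h import *
o,R=state(); print(w2m(o['position']),o['force'],o['moment'],o['width']*93)
```

```text
[1.20988151e-01 1.86396240e-05 1.10077369e-01] [-0.68016006 -3.43510937  0.61363477] [-1.08265784  0.41966622 -0.05551464] 30.462995323145005
```

{"op": "drive_tool", "data": {
  "increments": [
    [0.2,0,0,0],
    [0.3,0,0,0],
    [0.3,0,0,0]
  ]
}}

```text
clock: 19.08
position: [0.5604, 0.2154, 0.11]
eef_rot: [-3.139, 0.006, 1.441]
force: [-2.1, -5.6, 0.8]
width: 0.325
```

Run:
```python
from h import *
o,R=state(); print(w2m(o['position']),o['force'],o['moment'],o['width']*93)
```

```text
[1.21284276e-01 9.13443326e-05 1.10044483e-01] [-2.08555649 -5.5659949   0.75926475] [-1.42081829  0.57341473 -0.06589285] 30.22954358807584
```

{"op": "drive_tool", "data": {
  "increments": [
    [-0.3,0,0,0],
    [-0.3,0,0,0],
    [-0.3,0,0,0],
    [-0.3,0,0,0],
    [-0.3,0,0,0],
    [-0.3,0,-1,0],
    [-0.3,0,-3,0],
    [-2,2,-5,0],
    [-4,5,-5,0],
    [-5.5,8.4,-5,0],
    [-5.5,8.4,-5,0],
    [-5.5,8.4,-5,0]
  ],
  "claw": 4.8
}}

```text
clock: 20.08
position: [0.6393, 0.1517, 0.1609]
eef_rot: [3.14, 0.001, 1.44]
force: [-0.4, -0.1, -0.3]
width: 0.513
```

{"op": "drive_tool", "data": {
  "increments": [
    [0,0,0,0],
    [0,0,0,0],
    [0,0,0,0]
  ]
}}

```text
clock: 20.33
position: [0.6366, 0.1562, 0.1601]
eef_rot: [-3.14, -0.001, 1.446]
force: [-0.3, -0.1, -0.6]
width: 0.516
```

Run:
```python
from h import *
o,R=state(); print(w2m(o['position']),o['force'],o['width']*93)
print(goto(m2w(.070,-.0843,.110),YAW-np.pi/2))
```

```text
[ 0.07233401 -0.08307437  0.16014677] [-0.27346997 -0.12317242 -0.62142652] 48.01273479891921
[-2.390e-01  1.280e-01  5.014e+00  4.000e-03]
```

{"op": "drive_tool", "data": {
  "increments": [
    [-0.1,0.1,1.5,0],
    [-0.2,0.12,3,0],
    [-0.2,0.12,4.5,0],
    [-0.2,0.12,5,0],
    [-0.2,0.12,5,0],
    [-0.2,0.12,5,0]
  ]
}}

```text
clock: 20.83
position: [0.6385, 0.1529, 0.1105]
eef_rot: [3.142, -0.0, 1.445]
force: [0.5, -0.0, -0.3]
width: 0.515
```

{"op": "drive_tool", "data": {
  "increments": [
    [0,0,0,0],
    [0,0,0,0],
    [0,0,0,0],
    [0,0,0,0],
    [0,0,0,0],
    [0,0,0,0],
    [0,0,0,0]
  ],
  "claw": 2
}}

```text
clock: 21.42
position: [0.6387, 0.1523, 0.1109]
eef_rot: [3.141, -0.001, 1.444]
force: [-2.0, 0.6, 5.9]
width: 0.32
```

Run:
```python
from h import *
o,R=state(); print(w2m(o['position']),o['force'],o['width']*93)
print(goto(m2w(.120,-.080,.110),YAW-np.pi/2))
```

```text
[ 0.06876471 -0.08558212  0.11090535] [-2.00302245  0.61597825  5.87750292] 29.7776428129667
[ 5.125e+00 -5.480e-01  9.300e-02  2.000e-03]
```

{"op": "drive_tool", "data": {
  "increments": [
    [0.4,-0.1,-0.05,0],
    [0.9,-0.2,-0.05,0],
    [1.4,-0.3,-0.05,0],
    [1.9,-0.4,-0.05,0],
    [2.4,-0.5,-0.05,0],
    [2.9,-0.5,-0.05,0],
    [3.4,-0.5,-0.05,0],
    [3.9,-0.5,-0.05,0],
    [4.4,-0.5,-0.05,0],
    [4.8,-0.5,-0.05,0],
    [5.1,-0.5,-0.05,0],
    [5.3,-0.5,-0.05,0]
  ]
}}

```text
clock: 22.42
position: [0.64, 0.2035, 0.1106]
eef_rot: [-3.141, 0.004, 1.444]
force: [-2.3, -7.7, 4.4]
width: 0.316
```

Run:
```python
from h import *
o,R=state(); print(w2m(o['position']),o['force'],o['moment'],o['width']*93)
```

```text
[ 0.11971194 -0.08029341  0.11057375] [-2.34462058 -7.6782395   4.43505415] [-1.67292082  0.54607089  0.09907845] 29.37287810116415
```

{"op": "drive_tool", "data": {
  "increments": [
    [0.15,0,0,0],
    [0.2,0,0,0],
    [-0.2,0,0,0],
    [-0.2,0,0,0]
  ]
}}

```text
clock: 22.75
position: [0.6399, 0.2034, 0.1106]
eef_rot: [-3.141, -0.0, 1.443]
force: [-1.3, -2.7, 3.0]
width: 0.328
```

{"op": "drive_tool", "data": {
  "increments": [
    [0,0,0,0],
    [0,0,0,0],
    [0,0,0,0],
    [0,0,0,0],
    [0,0,-1.5,0],
    [0,0,-3.5,0],
    [-3,0,-6,0],
    [-6,0,-9,0],
    [-9,0,-12,0],
    [-12,0,-14,0],
    [-16,0,-14,0],
    [-20,0,-14,0]
  ],
  "claw": 4.8
}}

```text
clock: 23.75
position: [0.6157, 0.0047, 0.2527]
eef_rot: [3.137, -0.002, 1.446]
force: [0.2, -0.2, -0.1]
width: 0.518
```

Run:
```python
from h import *
o,R=state(); print(w2m(o['position']),o['force'],o['width']*93)
for n in("side","top"):
    im=manip.camera(n);cv2.imwrite(f"pics/{n}9.png",im[:,:,::-1])
    im=im.astype(int);r,b=im[...,0],im[...,2]
    nn,lab,st,ce=cv2.connectedComponentsWithStats((((r-b)>90)&(r>150)).astype(np.uint8))
    for i in range(1,nn):
        if st[i,4]>5:
            q=w2m(onz(n,[ce[i]],.112)[0])
            if -.02<q[0]<.16 and abs(q[1])<.14: print(n,"dot",ce[i].round(2),st[i,4],q.round(4))
crop("pics/side9.png",(220,200,320,300),6,"pics/s9.png")
crop("pics/top9.png",(190,150,270,260),6,"pics/t9.png")
```

```text
[-0.0805758  -0.0817397   0.25265044] [ 0.23641891 -0.20932399 -0.13186008] 48.15320408858079
side dot [235.   242.83] 6 [ 0.1134 -0.0826  0.112 ]
side dot [252.33 259.67] 6 [ 0.1132 -0.0008  0.112 ]
side dot [270. 277.] 7 [0.1134 0.0777 0.112 ]
top dot [214.64 177.21] 14 [ 0.116  -0.0786  0.112 ]
top dot [210.5  204.22] 18 [1.161e-01 1.000e-04 1.120e-01]
top dot [206.1  232.05] 20 [0.1165 0.0802 0.112 ]
```

View pics/s9.png

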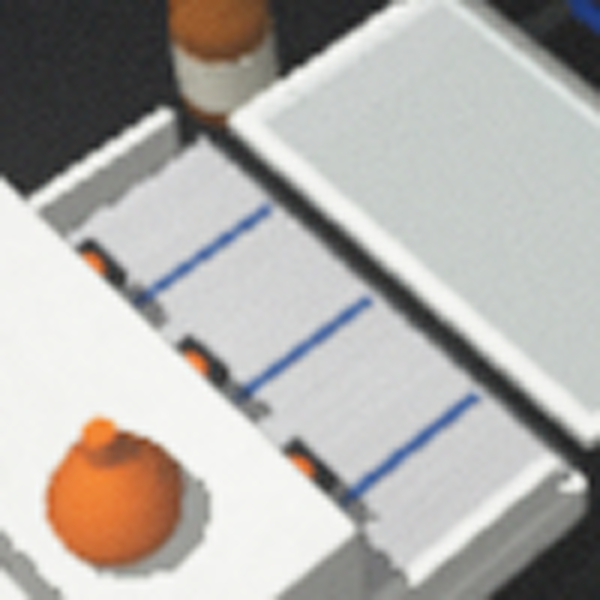

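View pics/t9.png

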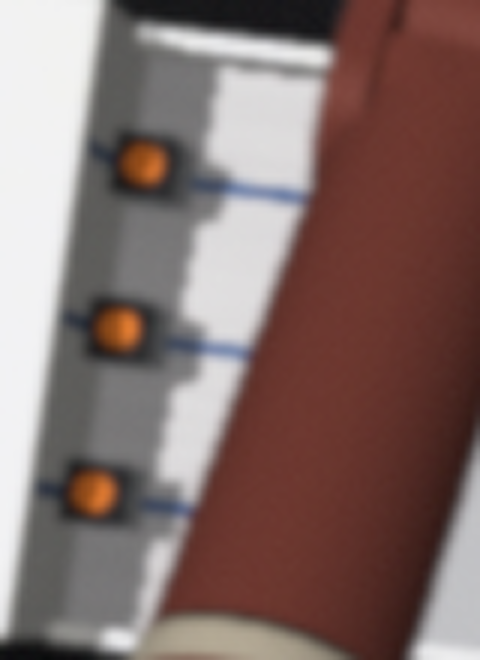

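{"op": "drive_tool", "data": {
  "increments": [
    [2.5,0,1,0],
    [5,0,3,0],
    [7.5,0,5.5,0],
    [10,0,8.5,0],
    [12,0,11.5,0],
    [14,0,13.5,0],
    [15,0,14.2,0],
    [15,0,14.2,0],
    [15,0,14.2,0],
    [15,0,14.2,0],
    [15,0,14.2,0]
  ],
  "claw": 0
}}

```text
clock: 24.77
position: [0.6352, 0.1514, 0.1108]
eef_rot: [3.138, 0.0, 1.441]
force: [-0.6, -0.3, -0.1]
width: 0.005
```

Run:
```python
from h import *
o,R=state(); print(w2m(o['position']),o['force'],o['width']*93)
print(goto(m2w(.095,-.080,.106),YAW-np.pi/2))
```

```text
[ 0.06740175 -0.08225677  0.11084276] [-0.61024589 -0.26910993 -0.05162289] 0.4793218374599203
[ 2.76e+00 -2.31e-01  4.83e-01 -1.00e-03]
```

{"op": "drive_tool", "data": {
  "increments": [
    [0.6,-0.2,0.4,0],
    [1.2,-0.2,0.5,0],
    [1.8,-0.2,0.5,0],
    [2.2,-0.2,0.5,0],
    [2.5,-0.2,0.5,0],
    [2.6,-0.2,0.5,0],
    [2.6,-0.2,0.5,0]
  ]
}}

```text
clock: 25.35
position: [0.635, 0.1799, 0.1035]
eef_rot: [-3.141, 0.001, 1.444]
force: [0.1, -0.5, 0.0]
width: 0.007
```

{"op": "drive_tool", "data": {
  "increments": [
    [0.2,0,0,0],
    [0.4,0,0,0],
    [0.5,0,0,0],
    [0.5,0,0,0]
  ]
}}

```text
clock: 25.68
position: [0.6351, 0.1801, 0.1036]
eef_rot: [-3.14, 0.007, 1.441]
force: [-2.1, -5.4, 2.4]
width: 0.002
```

Run:
```python
from h import *
o,R=state(); print(w2m(o['position']),o['force'],o['moment'])
```

```text
[ 0.09590518 -0.0785108   0.10364239] [-2.10667533 -5.41100073  2.40736407] [-1.40304101  0.47834396  0.02133449]
```

{"op": "drive_tool", "data": {
  "increments": [
    [-1,0,-0.1,0],
    [-2,0,-0.1,0],
    [-2,-2,-0.1,0],
    [-2,-4,-0.1,0],
    [-2,-6,-0.1,0],
    [-2,-7.8,-0.1,0],
    [-1.5,-7.8,-0.1,0],
    [-1,-7.8,-0.1,0],
    [-0.6,-7.8,-0.1,0],
    [-0.6,-7.8,-0.1,0]
  ]
}}

```text
clock: 26.52
position: [0.5591, 0.1893, 0.1048]
eef_rot: [3.14, -0.0, 1.445]
force: [-0.2, 0.7, -0.2]
width: 0.006
```

{"op": "drive_tool", "data": {
  "increments": [
    [0.2,0,0,0],
    [0.4,0,0,0],
    [0.6,0,0,0],
    [0.7,0,0,0],
    [0.7,0,0,0]
  ]
}}

```text
clock: 26.93
position: [0.5591, 0.1899, 0.1048]
eef_rot: [3.141, 0.007, 1.44]
force: [-1.7, -7.7, 2.2]
width: 0.005
```

Run:
```python
from h import *
o,R=state(); print(w2m(o['position']),o['force'],o['moment'])
```

```text
[ 0.09580477 -0.00183138  0.10478296] [-1.67611043 -7.67726462  2.22794776] [-1.77566489  0.32529518  0.06849865]
```

{"op": "drive_tool", "data": {
  "increments": [
    [-1,0,0,0],
    [-2,0,0,0],
    [-2,-2,0,0],
    [-2,-4,0,0],
    [-2,-6,0,0],
    [-2,-8.1,0,0],
    [-1.5,-8.1,0,0],
    [-1,-8.1,0,0],
    [-0.7,-8.1,0,0],
    [-0.7,-8.1,0,0]
  ]
}}

```text
clock: 27.77
position: [0.4787, 0.1996, 0.1048]
eef_rot: [3.14, -0.001, 1.444]
force: [-0.6, -0.3, -0.0]
width: 0.004
```

{"op": "drive_tool", "data": {
  "increments": [
    [0.2,0,0,0],
    [0.4,0,0,0],
    [0.6,0,0,0],
    [0.7,0,0,0],
    [0.7,0,0,0]
  ]
}}

```text
clock: 28.18
position: [0.4787, 0.2002, 0.1047]
eef_rot: [3.141, 0.007, 1.44]
force: [-1.8, -9.6, 4.8]
width: 0.005
```

Run:
```python
from h import *
o,R=state(); print(w2m(o['position']),o['force'],o['moment'])
```

```text
[0.09567837 0.07922298 0.10471729] [-1.77215282 -9.60308535  4.82101676] [-2.06184082e+00  3.06268922e-01  8.68730699e-05]
```

{"op": "drive_tool", "data": {
  "increments": [
    [-1,0,0,0],
    [-1.5,0,-0.8,0],
    [-1.5,0,-0.8,0],
    [-1,0,-0.8,0],
    [-0.5,0,-0.8,0],
    [-0.2,0,-0.8,0],
    [0,0,-0.8,0],
    [0,0,-0.8,0]
  ]
}}

```text
clock: 28.85
position: [0.4778, 0.2004, 0.1131]
eef_rot: [-3.141, 0.008, 1.441]
force: [-1.8, -10.9, 8.3]
width: 0.005
```

Run:
```python
from h import *
o,R=state(); print(w2m(o['position']),o['force'],o['moment'])
```

```text
[0.09576562 0.08016691 0.11309094] [ -1.81504067 -10.90084318   8.27018892] [-2.61367681  0.58946555 -0.01562666]
```

{"op": "drive_tool", "data": {
  "increments": [
    [-1,0,0,0],
    [-2,0,-2,0],
    [-3,0,-5,0],
    [-4,0,-8,0],
    [-6,1,-11,-0.1],
    [-8.5,2,-13,-0.22],
    [-11,3,-14,-0.34],
    [-13.5,4,-14,-0.46],
    [-16,5,-14,-0.58],
    [-18.5,6,-14,-0.7],
    [-21,7,-14,-0.82],
    [-23.5,8,-14,-0.94]
  ],
  "claw": 2.8
}}

```text
clock: 29.85
position: [0.5285, -0.0368, 0.2527]
eef_rot: [3.14, -0.001, 2.392]
force: [0.9, -0.2, 1.3]
width: 0.299
```

Run:
```python
from h import *
o,R=state(); print(w2m(o['position']),o['force'],o['joints'].round(2))
print(goto(m2w(-.205,0,.16),YAW))
```

```text
[-0.13296591 -0.00062284  0.25267529] [ 0.89533909 -0.20412807  1.25706511] [-0.18  0.42  0.3   1.75 -0.15  0.99  1.  ]
[-4.143 -5.911  9.256 -0.621]
```

{"op": "drive_tool", "data": {
  "increments": [
    [-1.2,-1.5,0,-0.12],
    [-2.4,-3,0,-0.24],
    [-3.2,-4.5,0,-0.36],
    [-3.9,-5.6,1,-0.48],
    [-3.9,-5.6,3,-0.6],
    [-3.9,-5.6,6,-0.62],
    [-3.9,-5.6,9,-0.62],
    [-3.9,-5.6,9,-0.62],
    [-3.9,-5.6,9,-0.62]
  ]
}}

```text
clock: 30.6
position: [0.5173, -0.1036, 0.1618]
eef_rot: [3.141, -0.003, 3.005]
force: [0.5, -0.4, -0.1]
width: 0.304
```

Run:
```python
from h import *
o,R=state(); print(w2m(o['position']),o['force'],o['joints'].round(2))
print(goto(m2w(-.205,0,.058),YAW))
for n in("side","top"):
    im=manip.camera(n);cv2.imwrite(f"pics/{n}10.png",im[:,:,::-1])
crop("pics/side10.png",(200,180,380,300),4,"pics/s10.png")
```

```text
[-0.20059994  0.00191799  0.16179781] [ 0.54110708 -0.41119328 -0.07359582] [ 0.06  0.52  0.14  1.87 -0.1   0.76  1.69]
[-2.2700e-01 -4.4800e-01  1.0379e+01 -8.0000e-03]
```

View pics/s10.png

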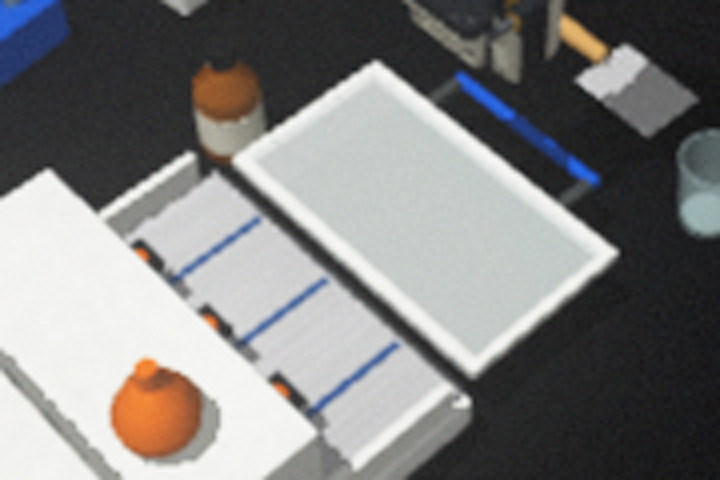

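{"op": "drive_tool", "data": {
  "increments": [
    [-0.2,-0.2,0.5,0],
    [-0.2,-0.45,1.5,0],
    [-0.2,-0.45,3,0],
    [-0.2,-0.45,4.5,0],
    [-0.2,-0.45,6,0],
    [-0.2,-0.45,6.5,0],
    [-0.2,-0.45,6.5,0]
  ]
}}

```text
clock: 31.28
position: [0.5182, -0.1096, 0.0966]
eef_rot: [-3.142, -0.002, 3.004]
force: [-0.6, 0.2, 0.6]
width: 0.303
```

Run:
```python
from h import *
o,R=state(); print(w2m(o['position']),o['force'])
print(goto(m2w(-.206,0,.057),YAW))
```

```text
[-2.06445720e-01  2.03253803e-04  9.66158377e-02] [-0.55996285  0.15599234  0.55120153]
[-0.029  0.045  3.962 -0.009]
```

{"op": "drive_tool", "data": {
  "increments": [
    [0,0,1,0],
    [0,0,2,0],
    [0,0,3,0],
    [0,0,3.8,0],
    [0,0,3.8,0],
    [0,0,3.8,0]
  ]
}}

```text
clock: 31.78
position: [0.5186, -0.1095, 0.059]
eef_rot: [3.142, -0.001, 3.004]
force: [-0.3, -0.1, 0.5]
width: 0.301
```

{"op": "drive_tool", "data": {
  "increments": [
    [0,0,0,0],
    [0,0,0,0],
    [0,0,0,0],
    [0,0,0,0],
    [0,0,0,0]
  ],
  "claw": 0,
  "force": 15
}}

```text
clock: 32.2
position: [0.5195, -0.1085, 0.0601]
eef_rot: [3.14, 0.001, 3.005]
force: [0.8, 2.2, 1.6]
width: 0.123
```

Run:
```python
from h import *
o,R=state(); print(o['position'],w2m(o['position']),o['force'],o['width']*93,o['joints'].round(2))
th=-np.pi/2
for i in range(0,37,2):
    a=th+(np.pi/4-th)*i/36
    d=R.T@(m2w(.205*np.sin(a),0,.205*np.cos(a))-m2w(.205*np.sin(th),0,.205*np.cos(th)))*100
    print(i,round(a,3),np.round(d,2))
```

```text
[ 0.51948826 -0.10849013  0.06008929] [-0.20519352 -0.00089594  0.06008929] [0.81542966 2.20094421 1.60738076] 11.48136331903719 [ 0.1   0.68  0.1   1.95 -0.13  0.52  1.73]
0 -1.571 [0. 0. 0.]
2 -1.44 [-0.    0.18 -2.68]
4 -1.309 [ 0.   0.7 -5.3]
6 -1.178 [ 0.01  1.57 -7.84]
8 -1.047 [ 1.000e-02  2.760e+00 -1.025e+01]
10 -0.916 [  0.02   4.25 -12.47]
12 -0.785 [  0.03   6.02 -14.49]
14 -0.654 [  0.05   8.04 -16.25]
16 -0.524 [  0.06  10.27 -17.74]
18 -0.393 [  0.08  12.68 -18.92]
20 -0.262 [  0.1   15.22 -19.78]
22 -0.131 [  0.12  17.85 -20.3 ]
24 0.0 [  0.14  20.52 -20.48]
26 0.131 [  0.16  23.2  -20.3 ]
28 0.262 [  0.19  25.83 -19.77]
30 0.393 [  0.21  28.37 -18.91]
32 0.524 [  0.23  30.77 -17.72]
34 0.654 [  0.25  33.   -16.22]
36 0.785 [  0.26  35.01 -14.45]
```

{"op": "drive_tool", "data": {
  "increments": [
    [0,0.05,-1.3,0],
    [0,0.18,-2.7,0],
    [0,0.4,-4.0,0],
    [0,0.7,-5.3,0],
    [0,1.1,-6.6,0],
    [0,1.6,-7.8,0],
    [0,2.15,-9.1,0],
    [0,2.8,-10.3,0],
    [0,3.5,-11.4,0],
    [0,4.3,-12.5,0],
    [0,5.1,-13.5,0],
    [0,6.0,-14.5,0]
  ]
}}

```text
clock: 33.2
position: [0.5265, -0.0529, 0.205]
eef_rot: [-3.137, -0.0, 3.001]
force: [-0.3, -3.9, -2.6]
width: 0.123
```

{"op": "drive_tool", "data": {
  "increments": [
    [0,1.0,-0.9,0],
    [0,2.0,-1.75,0],
    [0,3.1,-2.5,0],
    [0,4.25,-3.25,0],
    [0.05,5.4,-3.85,0],
    [0.05,6.65,-4.45,0],
    [0.05,7.9,-4.9,0],
    [0.05,9.2,-5.3,0],
    [0.1,10.5,-5.6,0],
    [0.1,11.8,-5.8,0],
    [0.1,13.1,-5.95,0],
    [0.1,14.5,-6.0,0]
  ]
}}

```text
clock: 34.2
position: [0.5457, 0.092, 0.2678]
eef_rot: [-3.139, 0.001, 3.002]
force: [-4.2, -2.8, 9.2]
width: 0.123
```

Run:
```python
from h import *
o,R=state(); print(o['position'],w2m(o['position']),o['force'],o['width']*93)
```

```text
[0.54570633 0.0920275  0.26782234] [-0.00296927 -0.00113889  0.26782234] [-4.16376434 -2.81666425  9.20535798] 11.470799660824529
```

{"op": "drive_tool", "data": {
  "increments": [
    [0,1.3,0.05,0],
    [0,2.7,0.2,0],
    [0,4.0,0.4,0],
    [0,5.3,0.7,0],
    [0.05,6.6,1.1,0],
    [0.05,7.85,1.6,0],
    [0.05,9.1,2.15,0],
    [0.1,10.25,2.75,0],
    [0.1,11.4,3.45,0],
    [0.1,12.5,4.2,0],
    [0.1,13.2,4.8,0],
    [0.1,13.6,5.2,0]
  ]
}}

```text
clock: 35.2
position: [0.5635, 0.2306, 0.2113]
eef_rot: [3.141, -0.001, 3.005]
force: [-2.3, 1.0, 3.2]
width: 0.124
```

Run:
```python
from h import *
o,R=state(); m=w2m(o['position']); print(m,o['force'],o['width']*93, np.arctan2(m[0],m[2]-.06),np.hypot(m[0],m[2]-.06))
print(goto(m2w(.147,m[1],.203)))
```

```text
[ 0.1367023  -0.00094271  0.21133195] [-2.30133738  0.9960689   3.21555341] 11.493593289622384 0.7346504189974608 0.20393350865672596
[0.007 1.029 0.834 0.   ]
```

{"op": "drive_tool", "data": {
  "increments": [
    [0,0.4,0.4,0],
    [0,0.8,0.8,0],
    [0,1.1,1.1,0],
    [0,1.3,1.3,0],
    [0,1.3,1.3,0],
    [0,1.3,1.3,0]
  ]
}}

```text
clock: 35.7
position: [0.5655, 0.2386, 0.2021]
eef_rot: [-3.139, 0.0, 3.002]
force: [-7.0, -3.9, 14.7]
width: 0.124
```

Run:
```python
from h import *
o,R=state(); m=w2m(o['position']); print(m,o['force'],o['width']*93, np.arctan2(m[0],m[2]-.06),np.hypot(m[0],m[2]-.06))
```

```text
[ 0.14495852 -0.00193177  0.20213055] [-6.98435997 -3.90085711 14.7378401 ] 11.507223712956296 0.7952483408359587 0.20301247403101846
```

{"op": "drive_tool", "data": {
  "increments": [
    [0,0.2,0.2,0],
    [0,0.3,0.4,0],
    [0,0.3,0.4,0],
    [0,0.3,0.4,0]
  ]
}}

```text
clock: 36.03
position: [0.5678, 0.2383, 0.1993]
eef_rot: [-3.135, 0.004, 2.999]
force: [-5.9, -6.8, 18.6]
width: 0.125
```

Run:
```python
from h import *
o,R=state(); m=w2m(o['position']); print(m,o['force'],o['width']*93, np.arctan2(m[0],m[2]-.06),np.hypot(m[0],m[2]-.06))
```

```text
[ 0.14497391 -0.00423118  0.19932259] [-5.85842495 -6.83939377 18.57876871] 11.645608392973909 0.8052738033251713 0.20106769799802607
```

{"op": "drive_tool", "data": {
  "increments": [
    [0,-0.1,-0.2,0],
    [0,-0.2,-0.4,0],
    [0,-0.2,-0.5,0],
    [0,-0.2,-0.5,0],
    [0,-0.2,-0.5,0],
    [0,-0.2,-0.5,0]
  ],
  "claw": 4
}}

```text
clock: 36.53
position: [0.5655, 0.2427, 0.2]
eef_rot: [-3.141, -0.001, 3.004]
force: [-0.7, 0.5, 0.1]
width: 0.426
```

Run:
```python
from h import *
o,R=state(); m=w2m(o['position']); print(m,o['force'],o['width']*93)
```

```text
[ 0.14899837 -0.00145994  0.20002357] [-0.68313217  0.49999328  0.08051155] 39.652550869856675
```

{"op": "drive_tool", "data": {
  "increments": [
    [0,0,-1,0],
    [0,0,-2.5,0],
    [0,0,-4.5,0],
    [0,0,-7,0],
    [0,0,-10,0],
    [0,0,-13,0],
    [0,0,-16,0],
    [0,-3,-17,0],
    [0,-7,-17,0],
    [0,-11,-17,0],
    [0,-15,-17,0],
    [0,-19,-17,0]
  ]
}}

```text
clock: 37.53
position: [0.5391, 0.0526, 0.3715]
eef_rot: [3.141, 0.001, 3.004]
force: [0.2, 0.1, -0.0]
width: 0.432
```

Run:
```python
from h import *
for n in("side","top"):
    im=manip.camera(n);cv2.imwrite(f"pics/{n}11.png",im[:,:,::-1])
crop("pics/side11.png",(200,170,360,310),4,"pics/s11.png")
crop("pics/top11.png",(140,130,300,280),4,"pics/t11.png")
```

```text
(no output)
```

View pics/s11.png

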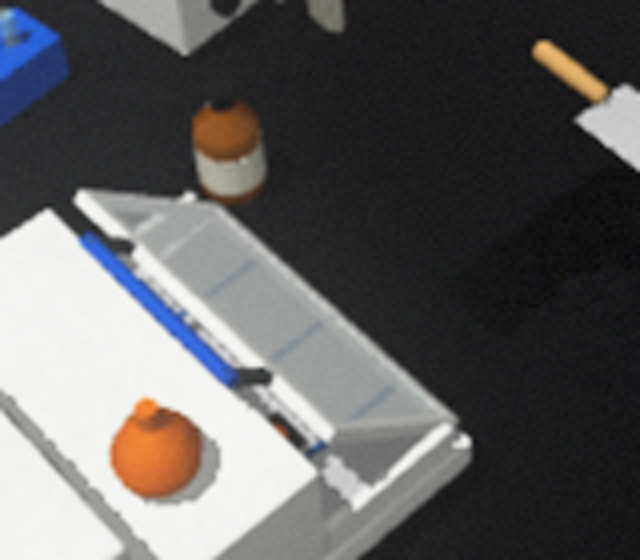

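View pics/t11.png

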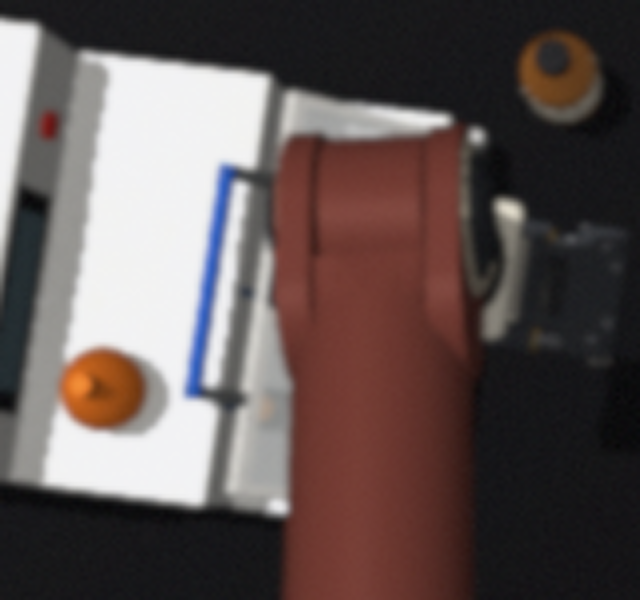

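{"op": "drive_tool", "data": {
  "increments": [
    [0,-3,0,0],
    [0,-6,0,0],
    [0,-9,0,0],
    [0,-12,0,0],
    [0,-15,0,0],
    [0,-18,0,0],
    [0,-18,0,0],
    [0,-18,0,0]
  ]
}}

```text
clock: 38.3
position: [0.5147, -0.1257, 0.3713]
eef_rot: [-3.141, 0.001, 3.0]
force: [-0.8, 0.7, 0.6]
width: 0.43
```

Run:
```python
from h import *
S=lambda x,y:(200+(x+.5)/4-.5,170+(y+.5)/4-.5)
T=lambda x,y:(140+(x+.5)/4-.5,130+(y+.5)/4-.5)
for s,t in(((85,238),(226,168)),((232,381),(192,392))):
    q=w2m(tri(S(*s),T(*t)));print("bar end",q)
for a in(0,.02,.05,.1):
    l=np.pi/4-a; P=[m2w(.205*np.sin(l),y,.06+.205*np.cos(l)) for y in(-.08,.08)]
    print(a,((proj("side",P)-[200,170]+.5)*4).round(0).tolist(),((proj("top",P)-[140,130]+.5)*4).round(0).tolist())
for n in("side","top"):
    im=manip.camera(n);cv2.imwrite(f"pics/{n}12.png",im[:,:,::-1])
    a=cv2.imread(f"pics/{n}0.png").astype(int);d=abs(a-im[:,:,::-1].astype(int)).max(2)
    cv2.imwrite(f"pics/{n}d.png",np.clip(d*3,0,255).astype(np.uint8))
a=cv2.imread("pics/top12.png")[130:270,140:280];b=cv2.imread("pics/topd.png")[100:300,140:500]
cv2.imwrite("pics/t12.png",cv2.resize(a,None,fx=4,fy=4,interpolation=cv2.INTER_CUBIC))
cv2.imwrite("pics/td.png",cv2.resize(b,None,fx=2,fy=2))
```

```text
bar end [ 0.146091   -0.0759061   0.21163111]
bar end [0.145207   0.07720123 0.20512973]
0 [[87.0, 241.0], [234.0, 384.0]] [[230.0, 163.0], [193.0, 398.0]]
0.02 [[90.0, 236.0], [237.0, 379.0]] [[233.0, 162.0], [196.0, 398.0]]
0.05 [[95.0, 228.0], [242.0, 371.0]] [[238.0, 162.0], [202.0, 399.0]]
0.1 [[102.0, 216.0], [251.0, 358.0]] [[247.0, 162.0], [211.0, 400.0]]
```

View pics/t12.png

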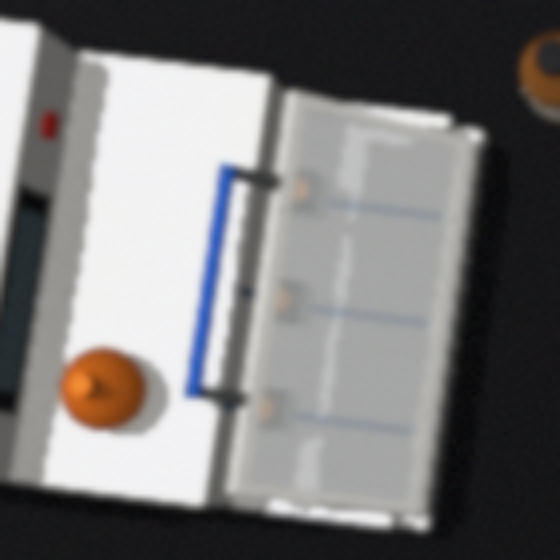

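View pics/td.png

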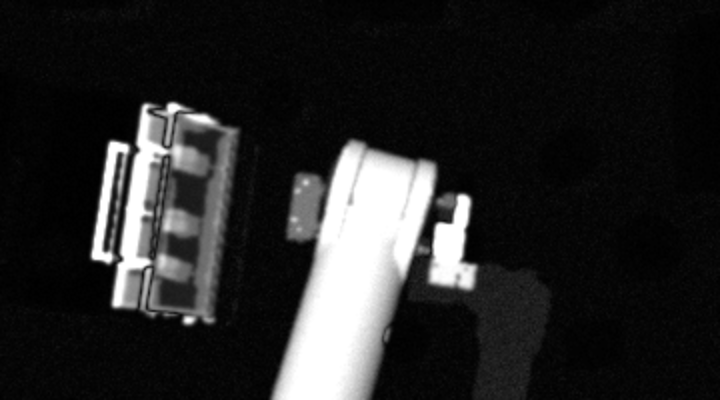

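View pics/side12.png

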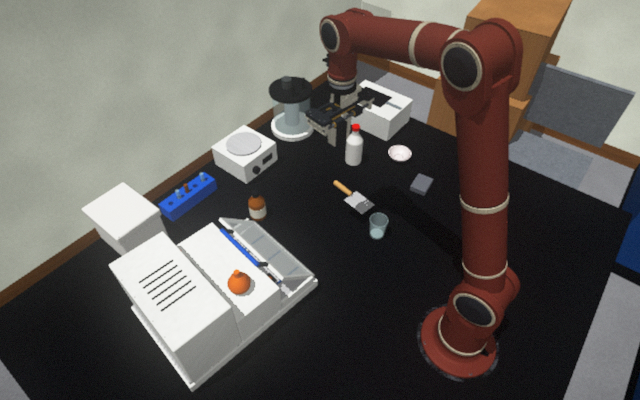

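Run:
```python
from h import *
a=cv2.imread("pics/side0.png").astype(int);b=cv2.imread("pics/side12.png").astype(int)
for nm,(x0,y0,x1,y1) in dict(spatula=(330,178,376,215),bulb=(225,265,255,298),bottle=(247,192,270,220)).items():
    print(nm,abs(a-b)[y0:y1,x0:x1].max(2).mean())
o=manip.observe();print(o['clock'],o['force'])
print(manip.job_done())
```

```text
spatula 13.572267920094006
bulb 2.2767676767676766
bottle 7.267080745341615
38.4 [-0.01029601  1.01294564 -0.82718971]
the job is handed in; nothing more can be done
None
```

The job is done and handed in at about 38.4 s. I pulled the flap down to its stop, slid the three cells back onto their lanes, and pushed the flap up to its shut stop. The gripper was well clear of everything at the end.

**Flap:** Open, it pushed back when I pressed down on it and lay level at about 60 mm. Shut, it stopped moving under about 19 N, and the bar measured 145–146 mm behind the hinge. One view put the bar 205 mm high as expected, but the other end came out at 212 mm. I take that as camera error, because the angle matched fully shut in both pictures.

**Cells:** A final light push with closed fingers stopped all three at the same depth, within 0.2 mm, so they are against the back wall. In the top view they sit within about 1 mm of their lane lines. All three are standing and visible through the shut flap.

**Checks that disagreed:**
- The two cameras differed by 2–3 mm across the machine, so I used the average for the machine's position.
- The cap dots read about 4 mm short of home depth, which I put down to shadow, since the push test showed firm contact.
- I descended on cell 2 about 8 mm off to the side. No force showed, and I re-centred before gripping.

**Bystanders:** The bulb and amber bottle look unmoved in before-and-after pictures. The spatula and beaker look in place by eye, but I couldn't confirm them by comparison. The arm or its shadow covered the spatula in the last top view and the beaker in the first side view. I did not check the wash bottle, dish and timer closely, but the arm never worked near them.

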